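# Lay out the pastry press and cutters on their boards

### The job

Lay out the shaping set for the next pastry class. On the board with the round outline build the little tart press in this order: base disc (step upward), then the ring down over its step, then the wooden-handled presser inside the ring; and stand the rectangular and the hexagonal cutter each on the board with its own outline, centred and turned to match it. Leave the glass jar standing where it is.

Things in the scene. Friction and masses are not known exactly. Their poses are not given: they have to be found in the camera images.
- board_round: round wooden board, diameter 110 mm, 6 mm thick, fixed to the table, with a dark circle outline (diameter 64 mm outside) at its centre. Origin: centre of its underside, on the table; z up. Its place differs at every start.
- board_rect: round wooden board like the others (110 mm diameter, 6 mm thick, fixed) with a dark rectangular outline 80 x 48 mm at its centre. Origin: centre of its underside; x along the long side of the outline, z up. Place and yaw differ at every start.
- board_hex: round wooden board like the others (110 mm diameter, 6 mm thick, fixed) with a dark regular hexagon outline, 54 mm across flats, at its centre. Origin: centre of its underside; x points square to one pair of flats, z up. Place and yaw differ at every start.
- disc_center (a point): base disc of the press, loose, aluminium, about 110 g: a round plate of 60 mm diameter and 14 mm thick with a raised step of 40 mm diameter and 6 mm high on top (20 mm high in all), lying step up. This point: its centre, 10 mm above its underside; z up. Grip it across the 60 mm plate.
- ring_middle (a point): ring of the press, loose, steel, 60 g: 58 mm outside, 50 mm inside diameter, 20 mm high, open at both ends, lying flat. It goes over the disc's step (5 mm play all round) and rests on the plate round it, its underside then 20 mm above the table. This point: its centre, 10 mm above its underside; z along its axis. Grip it across the outside.
- presser_center (a point): presser, loose, 80 g: aluminium plate of 40 mm diameter, 8 mm thick, with an upright wooden handle of 20 mm diameter, 70 mm high in all. It goes into the ring and rests on the disc's step, underside then 26 mm above the table (ring top: 40 mm). This point: on its axis, 35 mm above its underside; z up. Grip the handle here or higher, so that the fingers stay clear of the ring.
- rect_cutter_center (a point): rectangular pastry cutter, loose, steel frame open at top and bottom, about 90 g: 76 x 44 mm outside, walls 3 mm, 40 mm high, with a 1.5 mm lip round the top that is only seen, standing upright. This point: its centre, 20 mm above its underside; x along its long side, z up. Grip it across the 44 mm width.
- hex_cutter_center (a point): hexagonal pastry cutter, loose, steel frame open at top and bottom, about 90 g: regular hexagon 50 mm across flats (58 mm across corners), walls 3 mm, 40 mm high, with a 1.5 mm lip round the top that is only seen, standing upright. This point: its centre, 20 mm above its underside; x points square to one pair of flats, z up. Grip it across two opposite flats.
- jar_center (a point): closed glass jar with a metal lid, 57 mm diameter, 78 mm high, loose, standing near the middle of the work area; leave it alone. This point: its centre, 39 mm above the table. About 0.25 m to its left and right stand a white ramekin (66 mm wide, 35 mm high) and a metal shaker (36 mm wide, 66 mm high).

How it is judged:
On the way, in this order (a step that is already met when the one before it is completed fails the run):
1. the base disc lies on the board with the round outline (horizontal distance between disc_center and board_round below 0.012 m and z of disc_center in the frame of board_round between 0.013 and 0.019 m and angle between disc_center's own z axis and vertical below 0.1 rad), for 0.2 s.
2. the ring lies on the base disc, over its step (all of step 1 and horizontal distance between ring_middle and disc_center below 0.008 m and z of ring_middle in the frame of board_round between 0.027 and 0.033 m and angle between ring_middle's own z axis and vertical below 0.1 rad), for 0.2 s.
3. the presser stands in the ring on the step (all of step 2 and horizontal distance between presser_center and ring_middle below 0.009 m and z of presser_center in the frame of board_round between 0.058 and 0.064 m and angle between presser_center's own z axis and vertical below 0.1 rad), for 0.2 s.
At the end, for the whole second after the job is handed in: Disc flat on the round-outline board within 12 mm of centre; ring seated over its step within 8 mm; presser upright on the step inside the ring within 9 mm; both cutters upright on their own boards within 12 mm and 0.22 rad of the outline; heights within 3 mm (all of step 3 and horizontal distance between rect_cutter_center and board_rect below 0.012 m and z of rect_cutter_center in the frame of board_rect between 0.023 and 0.029 m and angle between each of rect_cutter_center, hex_cutter_center's own z axis and vertical below 0.1 rad and angle between the x axis of rect_cutter_center and the x axis of board_rect, either way round below 0.22 rad and horizontal distance between hex_cutter_center and board_hex below 0.012 m and z of hex_cutter_center in the frame of board_hex between 0.023 and 0.029 m and (angle between the x axis of hex_cutter_center and the x axis of board_hex, either way round below 0.22 rad or angle between the x axis of hex_cutter_center and the x axis of board_hex, either way round between 0.827 and 1.267 rad)); the robot touches nothing.
It fails at once if the glass jar is pushed more than 30 mm from its place or tipped (distance of jar_center from where it was at the start of the episode above 0.03 m or angle between jar_center's own z axis and vertical above 0.5 rad).
It also fails if it takes over 128 s, if anything falls off the work surface, if the arm or the gripper's body presses on something with over 40 N, if the wrist force passes 120 N, or if a joint passes its speed limit or range.

### The arm

A 6-joint arm with a two-finger parallel gripper is mounted at the origin on the work surface. World frame = base frame: x ahead of the robot, y to its left, z up, the work surface at z = 0. Lengths are in m, angles in rad, forces in N, time in s.
With the tool pointing down it reaches from about 0.3 to 0.875 m from the base axis. Payload 6.4 kg.
Tool frame: the origin (TCP) lies midway between the tips of the shut fingers; the grasp point (between the pads) lies 19 mm behind it; z points along the fingers, y is the direction in which the jaws open and shut (so a half turn about z gives the same grasp; the last joint's range is limited). The gripper opens to 85 mm and grips with 20 to 120 N. Pads are 22 mm wide; open, the fingers measure 114 mm over their backs; the gripper's body (76 mm by 85 mm) begins 54 mm behind the grasp point. The pads swing forward as they close: fully open they stand 13 mm farther back than shut.
Start: joints at [-1.525, 0.181, 1.607, -0, 1.354, -0.206], TCP at [0.143, -0.557, 0.231] pointing down, gripper open.
Joint ranges: [-2.99, 2.99], [-0.89, 2.07], [0.3, 2.58], [-1.14, 4.28], [0, 2.63], [-3.12, 3.12]. Speed limits (rad/s): [2.57, 2.57, 3.01, 3.14, 3.14, 3.14].

### API

Orientations are given as a unit quaternion [w, x, y, z].
In Python, from rig import state, read_camera, camera_model, job_done gives the robot as it stands.
- The arm moves only by the tool arm_command, never from a script. Its argument "moves" is a list of rows, each a list of 3 entries, a list of its own where there are three numbers: the shift along the tool's x, y, z in mm, then the turn about the tool's z in rad, then the gripper command: -1 is shut, 1 is fully open, values between are in proportion. A call has 1 to 12 rows; each row is the pose to reach, as a shift and turn from the pose measured when the call began, along the tool's axes at that moment; what a row does not reach only later rows make up. A row lasts 1/12 s, in which the tool goes at most 41.7 mm and 7.16 degrees, less where a joint would pass 70% of its speed; a pose out of reach is approached as far as the arm can. A call with a gripper value outside its range is refused whole. The fingers move at their own pace and stop on an object; the grip force is fixed at half the most. Time passes only in rows, so rows that repeat a pose let the fingers close. It gives the time, the measured TCP pose, the force and the opening at its end, in the units of the state.
- state(): the state, without advancing time (a new reading comes with each control period).
- read_camera(name): name is "scene" or "top" or "wrist"; returns (picture, depth): 384x512x3 uint8, red, green, blue; 384x512 float32, m along the optical axis (not along the pixel's ray), 0 where there is no reading.
- camera_model(name): a dict with "intrinsics" (3x3 intrinsics, pixels), "extrinsics" (4x4, takes a point from world to camera coordinates). Camera axes: x right, y up, looking along -z (the intrinsics and any distortion apply to the point x, -y, -z); pixel columns grow to the right and rows downward; lengths in m; the calibration is good to about 2 mm. The wrist camera is an equidistant fisheye: a pixel r from the principal point sees the ray r / f radians off the axis. A picture is of the moment at which its call begins: read the wrist's pose just before it. camera_model takes no time and is no camera call; for the wrist camera it gives the pose at the moment of the call.
- job_done(): hands the job in, once; it reports no verdict.
The state is a dict: "time": time; "joint_positions": joint angles; "qvel": joint speeds; "joint_torque": joint torques, N m; "tcp_pos": TCP position; "eef_rot": TCP orientation; "force": force on the tool from outside, world axes, zero at the start; "ft_torque": the same for the moment, N m; "finger_gap": finger opening in m.
Only numpy, scipy, OpenCV 4.12 (cv2) and the standard library are available. Lean on these libraries where they do the work, as an engineer would, in place of code of your own. Each camera call takes 0.05 s, during which the arm holds its last target.

## Working session

There is one attempt and no reset: what is moved stays moved. The work goes in short steps, Python scripts to look and compute and a tool call to move; the robot and the scene stay as the last step left them, time stands still between calls to the robot, and variables do not carry over. Pictures are saved under pics/ and viewed, and the job is handed in when it is done.

Besides the shell and the picture viewer there is one more tool, called in YAML: its name, and indented under it one key for each argument. arm_command: Moves the arm, as the interface text tells. Its arguments: {"type":"object","properties":{"moves":{"type":"array"}},"required":["moves"]}

```bash
ls; mkdir -p pics; python3 - <<'E'
from rig import *
import cv2,numpy as np
print(state())
for n in("scene","top"):
    p,d=read_camera(n); cv2.imwrite(f"pics/{n}0.png",p[:,:,::-1]); np.save(f"pics/{n}0.npy",d); print(n,camera_model(n))
E
```

```text
pics
{'time': 0.0, 'joint_positions': array([-1.52527561e+00,  1.81522557e-01,  1.60800716e+00, -6.13455897e-06,
        1.35382923e+00, -2.06320952e-01]), 'qvel': array([ 0.00085307,  0.00185545, -0.00105413,  0.00013904, -0.00063265,
        0.00011416]), 'joint_torque': array([ 2.91503568e-05, -4.44864142e+01, -3.51340842e+01, -2.43587328e-04,
        9.02597472e-03,  2.89404852e-05]), 'tcp_pos': array([ 0.14326043, -0.5562891 ,  0.23039497]), 'eef_rot': array([-8.80535949e-04,  9.92081971e-01,  1.25588941e-01,  6.79436441e-05]), 'force': array([-0.23081953,  0.55940121, -0.28389461]), 'ft_torque': array([-0.05108356,  0.0589955 , -0.01563169]), 'finger_gap': 0.08539278207620954}
scene {'intrinsics': array([[417.09516704,   0.        , 251.80111724],
       [  0.        , 417.09516704, 193.84578496],
       [  0.        ,   0.        ,   1.        ]]), 'extrinsics': array([[-0.24504504,  0.96950864, -0.00243399,  0.12622628],
       [-0.72236278, -0.18090287,  0.66743252,  0.328892  ],
       [ 0.64664127,  0.16530925,  0.74466631, -1.43624439],
       [ 0.        ,  0.        ,  0.        ,  1.        ]])}
top {'intrinsics': array([[459.7748729 ,   0.        , 261.3541619 ],
       [  0.        , 459.7748729 , 192.26279111],
       [  0.        ,   0.        ,   1.        ]]), 'extrinsics': array([[-0.01234338, -0.99990603,  0.00596385,  0.01989095],
       [ 0.99190462, -0.01149032,  0.12646424, -0.50505799],
       [-0.12638383,  0.00747657,  0.99195324, -1.12473742],
       [ 0.        ,  0.        ,  0.        ,  1.        ]])}
```

View pics/scene0.png

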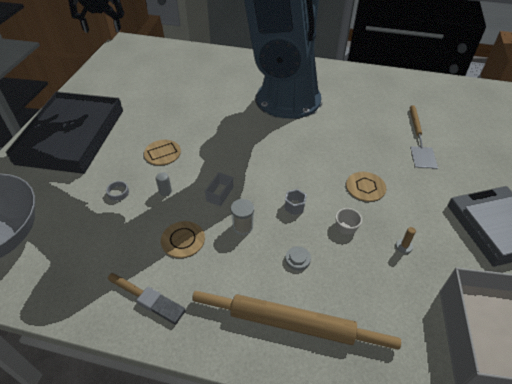

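View pics/top0.png

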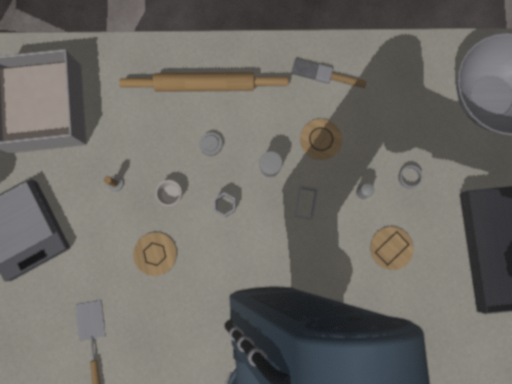

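```bash
cat > h.py <<'E'
import numpy as np,cv2
from rig import *
def w(cam,u,v,z):
    K=cam["intrinsics"];E=cam["extrinsics"];R=E[:3,:3];t=E[:3,3]
    d=R.T@np.array([(u-K[0,2])/K[0,0],-(v-K[1,2])/K[1,1],-1.]);o=-R.T@t
    return o+d*(z-o[2])/d[2]
def cloud(cam,d):
    K=cam["intrinsics"];E=cam["extrinsics"];R=E[:3,:3];t=E[:3,3]
    v,u=np.mgrid[:384,:512]
    P=np.stack([(u-K[0,2])/K[0,0]*d,-(v-K[1,2])/K[1,1]*d,-d],-1)
    return (P-t)@R
E
python3 - <<'E'
from h import *
im=cv2.imread("pics/top0.png");d=np.load("pics/top0.npy");c=camera_model("top");P=cloud(c,d)
print(P[200:240:20,100:300:50])
h=P[:,:,2]
m=((h>0.004)&(h<.12)).astype(np.uint8); m[:,:]*=(d>0)
n,l,s,ce=cv2.connectedComponentsWithStats(m)
for i in range(1,n):
    if s[i,4]>40:
        q=P[l==i]; print(s[i],ce[i].round(1),q.min(0).round(3),q.max(0).round(3),np.percentile(q[:,2],[50,90]).round(3))
a=im[110:290,90:270];b=im[110:290,270:450]
cv2.imwrite("pics/cA.png",cv2.resize(a,None,fx=3.3,fy=3.3,interpolation=3));cv2.imwrite("pics/cB.png",cv2.resize(b,None,fx=3.3,fy=3.3,interpolation=3))
E
```

```text
[[[ 4.94583497e-01  4.30894417e-01 -4.51476511e-03]
  [ 4.93051190e-01  3.01789786e-01 -4.30101241e-03]
  [ 4.91538883e-01  1.72587824e-01 -4.27866363e-03]
  [ 4.89493324e-01  4.31380893e-02  5.46314733e-04]]

 [[ 4.42540443e-01  4.27787287e-01 -2.79554659e-04]
  [ 4.40979854e-01  2.99789570e-01  1.91566661e-04]
  [ 4.39608488e-01  1.72081150e-01 -2.12438499e-03]
  [ 4.37863636e-01  4.36053113e-02  1.02554266e-03]]]
[ 457   34   55  101 3915] [487.3  82.1] [ 0.631 -0.653  0.004] [ 0.888 -0.469  0.105] [0.024 0.09 ]
[   0   48   86  105 7950] [ 40.6 101.6] [0.619 0.468 0.004] [0.904 0.687 0.105] [0.058 0.088]
[291  59  76  29 909] [322.9  73.7] [ 0.784 -0.266  0.004] [ 0.867 -0.069  0.027] [0.017 0.021]
[ 119   72  170   21 2521] [202.4  81.8] [ 0.773 -0.059  0.004] [0.834 0.383 0.055] [0.04  0.048]
[ 300  118   43   43 1043] [320.4 139.4] [ 0.591 -0.199  0.004] [ 0.704 -0.089  0.013] [0.006 0.009]
[199 133  24  23 421] [210.3 143.8] [0.607 0.115 0.004] [0.665 0.174 0.026] [0.016 0.021]
[259 152  23  26 481] [270.  164.2] [ 0.544 -0.035  0.005] [0.599 0.019 0.084] [0.077 0.08 ]
[399 1
[... 423 characters left out ...]
 [ 0.532 -0.229  0.067] [0.058 0.064]
[295 185  24  35 256] [307.3 201.2] [ 0.438 -0.128  0.005] [ 0.522 -0.069  0.045] [0.038 0.042]
[ 460  186   52  128 5382] [489.6 246.1] [ 0.2   -0.615  0.004] [ 0.512 -0.497  0.059] [0.038 0.044]
[213 193  22  24 178] [223.6 204. ] [0.446 0.082 0.004] [0.504 0.138 0.046] [0.039 0.042]
[ 370  227   44   43 1076] [391.6 248.2] [ 0.309 -0.37   0.004] [ 0.415 -0.26   0.012] [0.006 0.009]
[ 133  233   44   44 1100] [154.5 254.1] [0.299 0.231 0.004] [0.407 0.339 0.013] [0.006 0.009]
[ 90 334  11  50 257] [ 94.  365.8] [0.045 0.411 0.004] [0.16  0.441 0.023] [0.015 0.02 ]
[228 370   9  14  75] [232.6 378.4] [0.041 0.081 0.004] [0.072 0.101 0.018] [0.012 0.015]
```

View pics/cA.png

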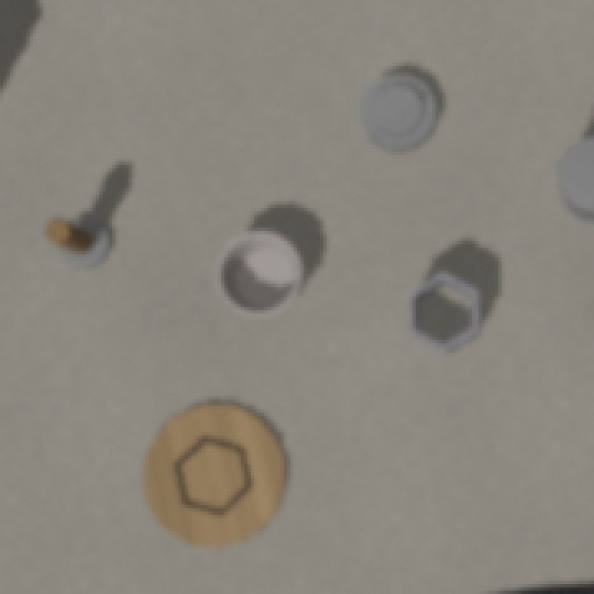

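View pics/cB.png

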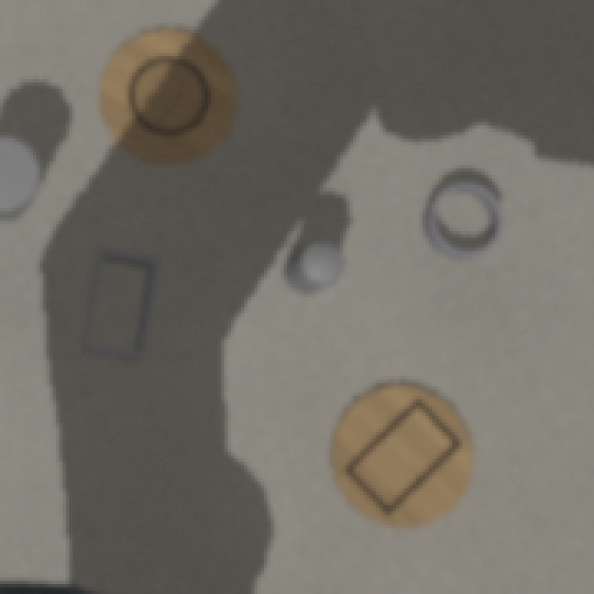

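```bash
python3 - <<'E'
from h import *
c=camera_model("top");d=np.load("pics/top0.npy");P=cloud(c,d)
def pts(L,off,z): return np.array([w(c,(x+.5)/3.3-.5+off[0],(y+.5)/3.3-.5+off[1],z) for x,y in L])
A=(90,110);B=(270,110)
def poly(n,L,off,z):
    p=pts(L,off,z)[:,:2];e=np.roll(p,-1,0)-p
    print(n,"c",p.mean(0).round(4),"sides",np.linalg.norm(e,axis=1).round(3),"edge ang",np.arctan2(e[:,1],e[:,0]).round(3))
poly("hexboard",[(209,437),(243,449),(250,487),(220,513),(185,500),(177,462)],A,.006)
poly("hexcut",[(445,274),(480,290),(478,327),(449,349),(414,331),(414,295)],A,.04)
poly("rectboard",[(418,402),(459,443),(388,511),(348,467)],B,.006)
poly("rectcut",[(104,253),(155,261),(138,359),(85,350)],B,.04)
for n,L,o,z in [("round",(169,96),B,.006),("disc step",(404,104),A,.02),("ringtop",(463,214),B,.02),("handle",(55,231),A,.07)]:
    print(n,pts([L],o,z)[0].round(4))
# depth fits
def circ(n,box,zr):
    u0,v0,u1,v1=box;Q=P[v0:v1,u0:u1].reshape(-1,3);Q=Q[(Q[:,2]>zr[0])&(Q[:,2]<zr[1])].astype(np.float32)
    (x,y),r=cv2.minEnclosingCircle(Q[:,:2]);print(n,len(Q),"circ",np.round((x,y,r),4),"mean",Q.mean(0).round(4),"rect",cv2.minAreaRect(Q[:,:2]))
circ("roundboard",(295,112,348,166),(.003,.02));circ("rectboard",(365,222,418,275),(.003,.02));circ("hexboard",(128,228,182,282),(.003,.02))
circ("disc",(195,128,228,160),(.008,.03));circ("step",(195,128,228,160),(.0175,.03));circ("ring",(395,162,428,194),(.012,.03))
circ("hex",(208,188,240,222),(.032,.06));circ("rectc",(290,180,325,225),(.032,.06));circ("handle",(100,172,128,196),(.06,.09));circ("jar",(255,148,286,182),(.07,.09))
circ("presplate",(100,172,128,196),(.004,.014))
E
```

```text
hexboard c [0.3558 0.2855] sides [0.028 0.03  0.03  0.029 0.03  0.031] edge ang [-1.918 -2.945  2.28   1.21   0.227 -0.911]
hexcut c [0.4761 0.1047] sides [0.029 0.028 0.027 0.03  0.027 0.028] edge ang [-2.013  3.083  2.212  1.085  0.    -0.98 ]
rectboard c [ 0.3629 -0.3159] sides [0.044 0.077 0.045 0.075] edge ang [-2.385  2.299  0.713 -0.854]
rectcut c [ 0.4779 -0.0975] sides [0.039 0.076 0.04  0.075] edge ang [-1.74   2.944  1.39  -0.215]
round [ 0.6478 -0.1436  0.006 ]
disc step [0.641  0.1391 0.02  ]
ringtop [ 0.5482 -0.3672  0.02  ]
handle [0.5358 0.3914 0.07  ]Traceback (most recent call last):
  File "<stdin>", line 18, in <module>
  File "<stdin>", line 17, in circ
cv2.error: OpenCV(4.12.0) /io/opencv/modules/imgproc/src/shapedescr.cpp:201: error: (-215:Assertion failed) count >= 0 && (depth == CV_32F || depth == CV_32S) in function 'minEnclosingCircle'
```

```bash
python3 - <<'E'
from h import *
c=camera_model("top");d=np.load("pics/top0.npy");P=cloud(c,d)
def circ(n,box,zr):
    u0,v0,u1,v1=box;Q=P[v0:v1,u0:u1].reshape(-1,3);Q=Q[(Q[:,2]>zr[0])&(Q[:,2]<zr[1])].astype(np.float32)
    q=np.ascontiguousarray(Q[:,:2])
    (x,y),r=cv2.minEnclosingCircle(q);R=cv2.minAreaRect(q);print(n,len(Q),"circ",np.round((x,y,r),4),"mean",Q.mean(0).round(4),"rect",np.round(R[0],4),np.round(R[1],4),round(R[2],1))
circ("roundboard",(295,112,348,166),(.003,.02));circ("rectboard",(365,222,418,275),(.003,.02));circ("hexboard",(128,228,182,282),(.003,.02))
circ("disc",(195,128,228,160),(.008,.03));circ("step",(195,128,228,160),(.0175,.03));circ("ring",(395,162,428,194),(.012,.03))
circ("hex",(208,188,240,222),(.032,.06));circ("rectc",(290,180,325,225),(.032,.06));circ("handle",(100,172,128,196),(.06,.09));circ("jar",(255,148,286,182),(.07,.09))
circ("presplate",(100,172,128,196),(.004,.014))
E
```

```text
roundboard 1295 circ [ 0.65   -0.1432  0.095 ] mean [ 0.6467 -0.1428  0.0059] rect [ 0.6495 -0.1449] [0.1368 0.1425] 89.4
rectboard 1337 circ [ 0.3633 -0.3132  0.0908] mean [ 0.3618 -0.3149  0.0058] rect [ 0.3635 -0.3147] [0.1331 0.1313] 87.7
hexboard 1361 circ [0.3549 0.2866 0.0916] mean [0.355  0.2856 0.006 ] rect [0.3541 0.2864] [0.1347 0.135 ] 0.7
disc 407 circ [0.6367 0.144  0.0303] mean [0.6356 0.1441 0.0162] rect [0.6361 0.1452] [0.0582 0.0575] 0.4
step 149 circ [0.6362 0.143  0.0285] mean [0.6367 0.1441 0.0202] rect [0.6377 0.1415] [0.0431 0.0447] 81.6
ring 135 circ [ 0.5435 -0.37    0.0295] mean [ 0.5441 -0.3699  0.0179] rect [ 0.5434 -0.3705] [0.0574 0.0551] 88.8
hex 133 circ [0.4749 0.1074 0.0297] mean [0.4753 0.1077 0.0396] rect [0.4749 0.1074] [0.058  0.0504] 0.4
rectc 189 circ [ 0.4798 -0.0984  0.0448] mean [ 0.4801 -0.0995  0.0392] rect [ 0.4797 -0.0988] [0.047  0.0793] 79.5
handle 54 circ [0.5357 0.3894 0.0096] mean [0.5353 0.3888 0.0688] rect [0.5357 0.3891] [0.0188 0.016 ] 3.6
jar 421 circ [ 0.5724 -0.0084  0.0285] mean [ 0.5717 -0.008   0.0774] rect [ 0.5715 -0.0078] [0.0539 0.0547] 88.7
presplate 114 circ [0.5373 0.3918 0.0391] mean [0.5328 0.3863 0.0073] rect [0.5349 0.3909] [0.0393 0.0753] 20.8
```

```bash
cat >> h.py <<'E'
from scipy.spatial.transform import Rotation as Rn
def go(x,y,z,yaw):
    s=state();q=s["eef_rot"];R=Rn.from_quat([q[1],q[2],q[3],q[0]]).as_matrix()
    cy=np.arctan2(R[1,0],R[0,0]);t=(cy-yaw+np.pi)%(2*np.pi)-np.pi
    print("t",round(s["time"],2),"pos",s["tcp_pos"].round(4),"yaw",cy.round(3),"gap",round(s["finger_gap"],4),"F",s["force"].round(1),"q",s["joint_positions"].round(2),"tz",R[:,2].round(3))
    print("shift mm",(R.T@(np.array([x,y,z])-s["tcp_pos"])*1000).round(1),"turn",round(t,3))
E
python3 -c "
from h import *
go(.636,.144,.2,0)"
```

```text
t 0.1 pos [ 0.1433 -0.5564  0.2305] yaw 0.252 gap 0.0852 F [-0.8 -0.2  0.1] q [-1.53  0.18  1.61  0.    1.35 -0.21] tz [-0.     0.002 -1.   ]
shift mm [ 651.7 -555.5   31.5] turn 0.252
```

arm_command:
  moves:
    - [[652,-555,32],0.252,1]
    - [[652,-555,32],0.252,1]
    - [[652,-555,32],0.252,1]
    - [[652,-555,32],0.252,1]
    - [[652,-555,32],0.252,1]
    - [[652,-555,32],0.252,1]
    - [[652,-555,32],0.252,1]
    - [[652,-555,32],0.252,1]
    - [[652,-555,32],0.252,1]
    - [[652,-555,32],0.252,1]
    - [[652,-555,32],0.252,1]
    - [[652,-555,32],0.252,1]

```text
time: 1.1
tcp_pos: [0.4315, -0.1462, 0.2127]
eef_rot: [-0.001, 1.0, -0.0, 0.0]
force: [1.4, -0.7, -0.0]
finger_gap: 0.0856
```

```bash
python3 -c "
from h import *
go(.636,.144,.2,0)"
```

```text
t 1.1 pos [ 0.4315 -0.1462  0.2127] yaw -0.0 gap 0.0856 F [ 1.4 -0.7 -0. ] q [-0.59 -0.08  1.91  0.    1.3   0.98] tz [ 0.     0.001 -1.   ]
shift mm [ 204.4 -290.3   13.1] turn -0.0
```

arm_command:
  moves:
    - [[204,-290,60],0,1]
    - [[204,-290,60],0,1]
    - [[204,-290,60],0,1]
    - [[204,-290,60],0,1]
    - [[204,-290,60],0,1]
    - [[204,-290,60],0,1]
    - [[204,-290,60],0,1]
    - [[204,-290,60],0,1]
    - [[204,-290,60],0,1]
    - [[204,-290,60],0,1]
    - [[204,-290,60],0,1]

```text
time: 2.02
tcp_pos: [0.6351, 0.1451, 0.1515]
eef_rot: [-0.001, 1.0, 0.001, -0.001]
force: [-0.0, 0.0, -0.4]
finger_gap: 0.0855
```

```bash
cat >> h.py <<'E'
def wshot(name,pts):
    # overlay projected expected world points, save enlarged
    s=state();c=camera_model("wrist");p,d=read_camera("wrist");np.save(f"pics/{name}.npy",d)
    im=np.ascontiguousarray(p[:,:,::-1]);
    for q in pts:
        u,v=wproj(c,q)
        if 0<=u<512 and 0<=v<384: cv2.drawMarker(im,(int(round(u)),int(round(v))),(0,0,255),0,7,1)
        print(q,"->",round(u,1),round(v,1))
    cv2.imwrite(f"pics/{name}.png",cv2.resize(im,(768,576)));return c
def wproj(c,q):
    K=c["intrinsics"];E=c["extrinsics"];a=E[:3,:3]@np.array(q)+E[:3,3];a=a*[1,-1,-1]
    th=np.arctan2(np.hypot(a[0],a[1]),a[2]);ph=np.arctan2(a[1],a[0])
    return K[0,2]+K[0,0]*th*np.cos(ph),K[1,2]+K[1,1]*th*np.sin(ph)
def wray(c,u,v,z):
    K=c["intrinsics"];E=c["extrinsics"];R=E[:3,:3];t=E[:3,3]
    x=(u-K[0,2])/K[0,0];y=(v-K[1,2])/K[1,1];th=np.hypot(x,y);k=np.sin(th)/th if th>1e-9 else 1
    d=R.T@np.array([x*k,-y*k,-np.cos(th)]);o=-R.T@t
    return o+d*(z-o[2])/d[2]
E
python3 -c "
from h import *
go(.636,.144,.2,0)
print(camera_model('wrist'))
wshot('w1',[(.636,.144,.02),(.636+.03,.144,.014),(.636-.03,.144,.014),(.636,.174,.014),(.636,.114,.014)])"
```

```text
t 2.02 pos [0.6351 0.1451 0.1515] yaw 0.002 gap 0.0855 F [-0.   0.  -0.4] q [0.04 0.42 1.47 0.   1.25 1.61] tz [-0.002  0.001 -1.   ]
shift mm [  0.8   1.1 -48.5] turn 0.002
{'intrinsics': array([[297.31863964,   0.        , 252.19878612],
       [  0.        , 297.31863964, 191.80269629],
       [  0.        ,   0.        ,   1.        ]]), 'extrinsics': array([[ 0.00286456, -0.9999924 , -0.00264391,  0.14351984],
       [ 0.95952237,  0.00349319, -0.28161077, -0.59560137],
       [ 0.28161787, -0.0017302 ,  0.95952508, -0.48171032],
       [ 0.        ,  0.        ,  0.        ,  1.        ]])}
(0.636, 0.144, 0.02) -> 253.6 181.8
(0.666, 0.144, 0.014) -> 253.7 149.8
(0.606, 0.144, 0.014) -> 253.4 209.3
(0.636, 0.174, 0.014) -> 222.8 180.2
(0.636, 0.114, 0.014) -> 284.2 180.4
```

View pics/w1.png

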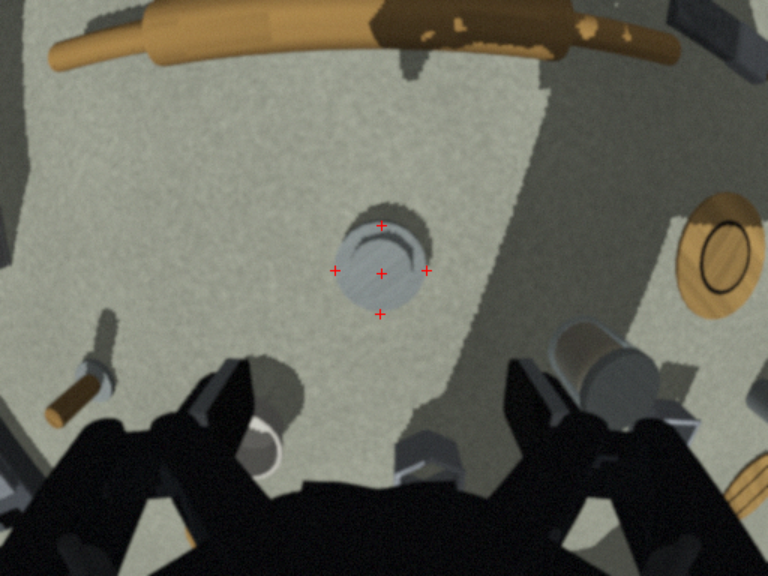

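arm_command:
  moves:
    - [[2,1,60],0,1]
    - [[2,1,90],0,1]
    - [[2,1,115],0,1]
    - [[2,1,135],0,1]
    - [[2,1,147],0,1]
    - [[2,1,153],0,1]
    - [[2,1,153],0,1]
    - [[2,1,153],0,1]

```text
time: 2.73
tcp_pos: [0.6377, 0.1426, 0.0007]
eef_rot: [-0.0, 1.0, 0.0, 0.0]
force: [0.1, -0.5, 0.6]
finger_gap: 0.0853
```

```bash
python3 -c "
from h import *
go(.638,.144,-.003,0)
wshot('w2',[(.638,.144,.02),(.638+.03,.144,.014),(.638,.174,.014),(.638,.114,.014)])"
```

```text
t 2.73 pos [0.6377 0.1426 0.0007] yaw 0.0 gap 0.0853 F [ 0.1 -0.5  0.6] q [0.04 0.62 1.52 0.   1.   1.61] tz [ 0.     0.001 -1.   ]
shift mm [ 0.3 -1.4  3.7] turn 0.0
(0.638, 0.144, 0.02) -> 248.8 262.1
(0.668, 0.144, 0.014) -> 248.7 198.4
(0.638, 0.174, 0.014) -> 189.3 255.1
(0.638, 0.114, 0.014) -> 308.9 255.5
```

View pics/w2.png

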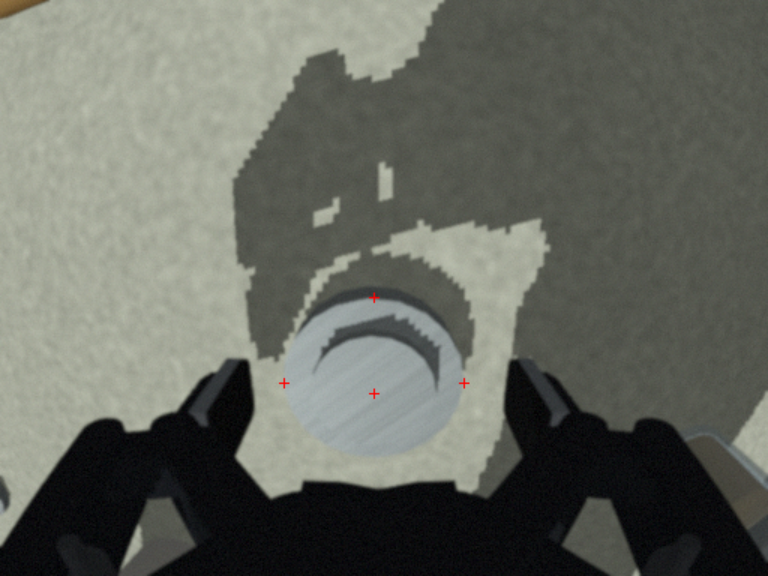

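arm_command:
  moves:
    - [[0,-1,4],0,1]
    - [[0,-1,4],0,-1]
    - [[0,-1,4],0,-1]
    - [[0,-1,4],0,-1]
    - [[0,-1,4],0,-1]
    - [[0,-1,4],0,-1]
    - [[0,-1,4],0,-1]
    - [[0,-1,4],0,-1]
    - [[0,-1,4],0,-1]

```text
time: 3.53
tcp_pos: [0.6392, 0.144, -0.0012]
eef_rot: [-0.001, 1.0, 0.0, 0.002]
force: [-1.2, 0.5, 6.7]
finger_gap: 0.0577
```

```bash
python3 -c "
from h import *
go(.638,.144,.05,0)"
```

```text
t 3.53 pos [ 0.6392  0.144  -0.0012] yaw 0.001 gap 0.0577 F [-1.2  0.5  6.7] q [0.04 0.63 1.52 0.   0.99 1.61] tz [ 0.003  0.001 -1.   ]
shift mm [ -1.   -0.  -51.3] turn 0.001
```

arm_command:
  moves:
    - [[0,0,-10],0,-1]
    - [[0,0,-40],0,-1]
    - [[0,0,-80],0,-1]
    - [[0,0,-110],0,-1]
    - [[0,0,-110],0,-1]
    - [[0,0,-110],0,-1]

```text
time: 4.03
tcp_pos: [0.6407, 0.1441, 0.1123]
eef_rot: [-0.001, 1.0, 0.001, 0.005]
force: [0.3, 0.6, -2.1]
finger_gap: 0.0577
```

```bash
python3 -c "
from h import *
go(.647,-.143,.12,0)
wshot('w3',[(.647,-.143,.006)])"
```

```text
t 4.03 pos [0.6407 0.1441 0.1123] yaw 0.001 gap 0.0577 F [ 0.3  0.6 -2.1] q [0.04 0.47 1.49 0.   1.18 1.61] tz [ 0.009  0.001 -1.   ]
shift mm [  6.  287.1  -8. ] turn 0.001
(0.647, -0.143, 0.006) -> 501.7 186.9
```

View pics/w3.png

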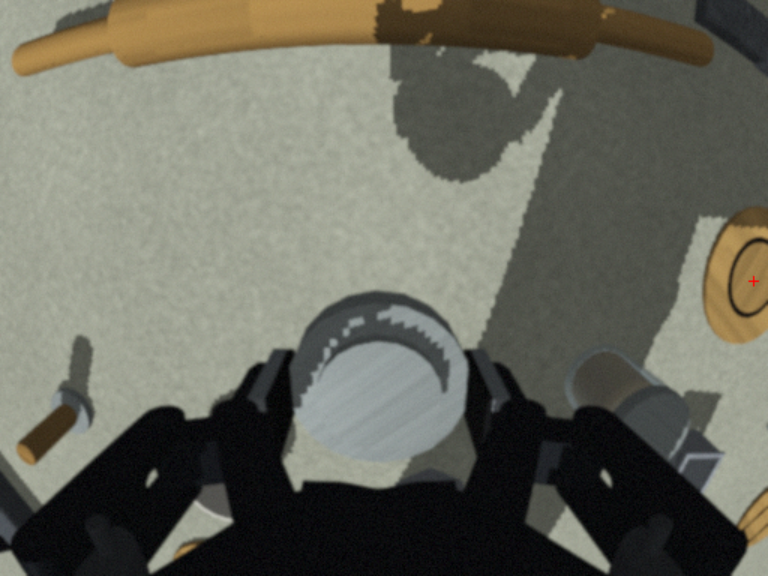

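arm_command:
  moves:
    - [[2,40,-20],0,-1]
    - [[8,287,-20],0,-1]
    - [[8,287,-20],0,-1]
    - [[8,287,-20],0,-1]
    - [[8,287,-20],0,-1]
    - [[8,287,-20],0,-1]
    - [[8,287,-20],0,-1]
    - [[8,287,-20],0,-1]
    - [[8,287,-20],0,-1]
    - [[8,287,-20],0,-1]

```text
time: 4.92
tcp_pos: [0.6458, -0.1426, 0.1274]
eef_rot: [-0.002, 1.0, -0.0, 0.001]
force: [0.3, 0.2, -1.2]
finger_gap: 0.0574
```

```bash
python3 -c "
from h import *
go(.6485,-.143,.005,0)
wshot('w4',[(.647+.055,-.143,.006),(.647,-.143+.055,.006),(.647,-.143-.055,.006)])"
```

```text
t 4.92 pos [ 0.6458 -0.1426  0.1274] yaw -0.0 gap 0.0574 F [ 0.3  0.2 -1.2] q [-0.4   0.47  1.46  0.    1.22  1.17] tz [ 0.001  0.003 -1.   ]
shift mm [  2.5   0.8 122.4] turn -0.0
(0.7020000000000001, -0.143, 0.006) -> 253.1 124.8
(0.647, -0.088, 0.006) -> 194.2 184.8
(0.647, -0.19799999999999998, 0.006) -> 312.0 185.0
```

View pics/w4.png

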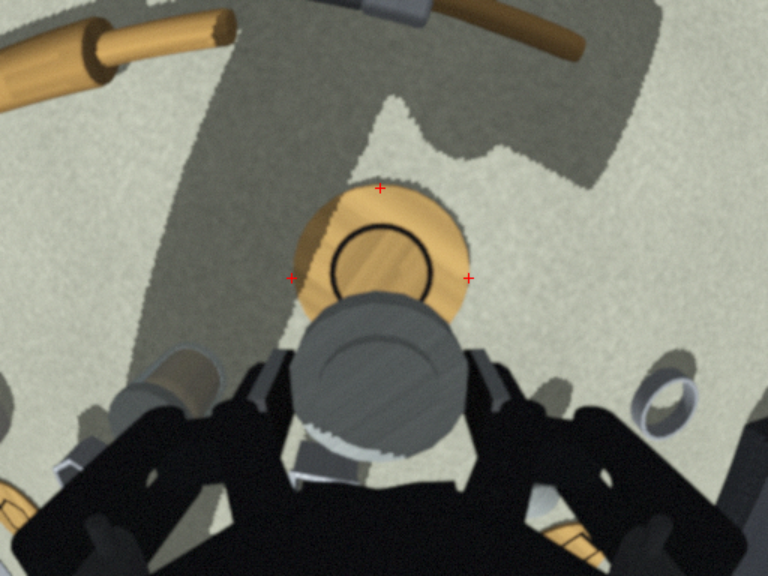

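arm_command:
  moves:
    - [[4,1,40],0,-1]
    - [[4,1,75],0,-1]
    - [[4,1,100],0,-1]
    - [[4,1,112],0,-1]
    - [[4,1,118],0,-1]
    - [[4,1,121],0,-1]
    - [[4,1,121],0,-1]
    - [[4,1,121],0,-1]

```text
time: 5.63
tcp_pos: [0.6518, -0.1426, 0.0087]
eef_rot: [-0.001, 1.0, 0.001, 0.002]
force: [-0.1, -0.3, -0.9]
finger_gap: 0.0576
```

```bash
python3 -c "
from h import *
go(.6505,-.143,.005,0)
wshot('w5',[(.647+.055,-.143,.006),(.647,-.143+.055,.006),(.647,-.143-.055,.006)])"
```

```text
t 5.63 pos [ 0.6518 -0.1426  0.0087] yaw 0.002 gap 0.0576 F [-0.1 -0.3 -0.9] q [-0.39  0.63  1.48  0.    1.02  1.17] tz [ 0.005  0.002 -1.   ]
shift mm [-1.3  0.4  3.7] turn 0.002
(0.7020000000000001, -0.143, 0.006) -> 252.9 150.3
(0.647, -0.088, 0.006) -> 156.3 248.1
(0.647, -0.19799999999999998, 0.006) -> 349.0 248.7
```

View pics/w5.png

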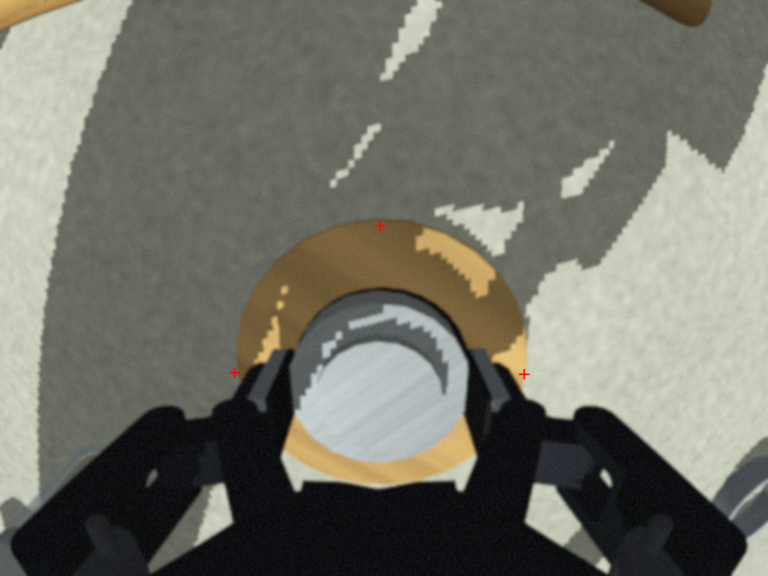

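arm_command:
  moves:
    - [[-1,0,3],0,-1]
    - [[-1,0,4],0,-1]
    - [[-1,0,4],0,-1]
    - [[-1,0,4],0,1]
    - [[-1,0,4],0,1]
    - [[-1,0,4],0,1]
    - [[-1,0,0],0,1]
    - [[-1,0,-50],0,1]
    - [[-1,0,-100],0,1]
    - [[-1,0,-150],0,1]
    - [[-1,0,-150],0,1]

```text
time: 6.6
tcp_pos: [0.652, -0.1437, 0.1647]
eef_rot: [0.0, 1.0, 0.001, 0.006]
force: [0.5, 0.8, 1.0]
finger_gap: 0.0855
```

```bash
python3 -c "
from h import *
go(.545,-.369,.14,0)
c=wshot('w6',[(.649+.03,-.143,.02),(.649-.03,-.143,.02),(.649,-.143+.03,.02),(.649,-.143-.03,.02),(.649,-.143,.026)])"
```

```text
t 6.6 pos [ 0.652  -0.1437  0.1647] yaw 0.002 gap 0.0855 F [0.5 0.8 1. ] q [-0.4   0.43  1.42  0.    1.27  1.17] tz [ 0.011 -0.001 -1.   ]
shift mm [-107.7  225.1   23.7] turn 0.002
(0.679, -0.143, 0.02) -> 251.4 154.6
(0.619, -0.143, 0.02) -> 251.3 212.5
(0.649, -0.11299999999999999, 0.02) -> 221.5 184.2
(0.649, -0.173, 0.02) -> 281.2 184.4
(0.649, -0.143, 0.026) -> 251.3 185.8
```

View pics/w6.png

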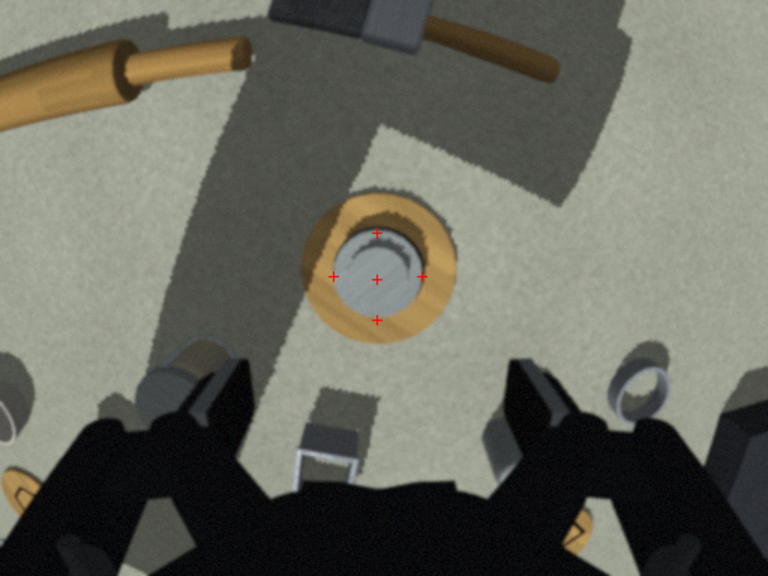

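arm_command:
  moves:
    - [[-108,225,20],0,1]
    - [[-108,225,20],0,1]
    - [[-108,225,20],0,1]
    - [[-108,225,20],0,1]
    - [[-108,225,20],0,1]
    - [[-108,225,20],0,1]
    - [[-108,225,20],0,1]
    - [[-108,225,20],0,1]
    - [[-108,225,20],0,1]

```text
time: 7.4
tcp_pos: [0.5471, -0.3697, 0.1485]
eef_rot: [0.002, 1.0, 0.0, 0.009]
force: [0.7, 0.5, -0.2]
finger_gap: 0.0854
```

```bash
python3 -c "
from h import *
go(.545,-.369,.0,0)
x,y=.545,-.369
c=wshot('w7',[(x+.029,y,.02),(x-.029,y,.02),(x,y+.029,.02),(x,y-.029,.02)])"
```

```text
t 7.4 pos [ 0.5471 -0.3697  0.1485] yaw 0.001 gap 0.0854 F [ 0.7  0.5 -0.2] q [-0.78  0.43  1.46  0.01  1.23  0.79] tz [ 0.018 -0.003 -1.   ]
shift mm [ -4.7  -1.2 148.4] turn 0.001
(0.5740000000000001, -0.369, 0.02) -> 251.0 158.1
(0.516, -0.369, 0.02) -> 251.0 217.1
(0.545, -0.33999999999999997, 0.02) -> 220.6 188.3
(0.545, -0.398, 0.02) -> 281.5 188.4
```

View pics/w7.png

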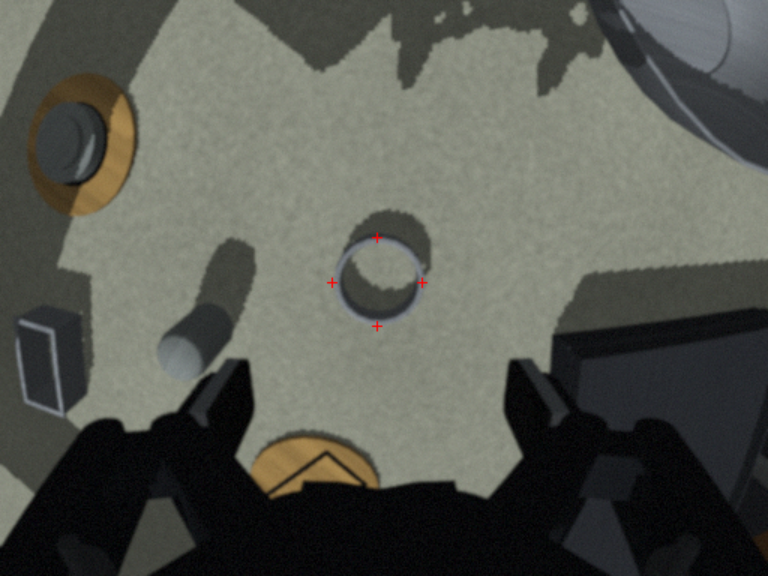

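arm_command:
  moves:
    - [[-5,0,40],0,1]
    - [[-5,0,80],0,1]
    - [[-5,0,110],0,1]
    - [[-5,0,130],0,1]
    - [[-5,0,142],0,1]
    - [[-5,0,145],0,1]
    - [[-5,0,145],0,1]
    - [[-5,0,145],0,1]

```text
time: 8.12
tcp_pos: [0.5464, -0.3697, 0.0051]
eef_rot: [0.002, 1.0, 0.002, 0.01]
force: [0.8, 0.0, 0.4]
finger_gap: 0.085
```

```bash
python3 -c "
from h import *
x,y=.544,-.370
go(x,y,.001,0)
c=wshot('w8',[(x+.029,y,.02),(x-.029,y,.02),(x,y+.029,.02),(x,y-.029,.02)])"
```

```text
t 8.12 pos [ 0.5464 -0.3697  0.0051] yaw 0.004 gap 0.085 F [0.8 0.  0.4] q [-0.78  0.62  1.52  0.01  0.99  0.78] tz [ 0.02  -0.005 -1.   ]
shift mm [-2.5  0.3  4.1] turn 0.004
(0.5730000000000001, -0.37, 0.02) -> 252.8 206.3
(0.515, -0.37, 0.02) -> 252.3 308.4
(0.544, -0.34099999999999997, 0.02) -> 194.4 261.0
(0.544, -0.399, 0.02) -> 310.5 261.2
```

View pics/w8.png

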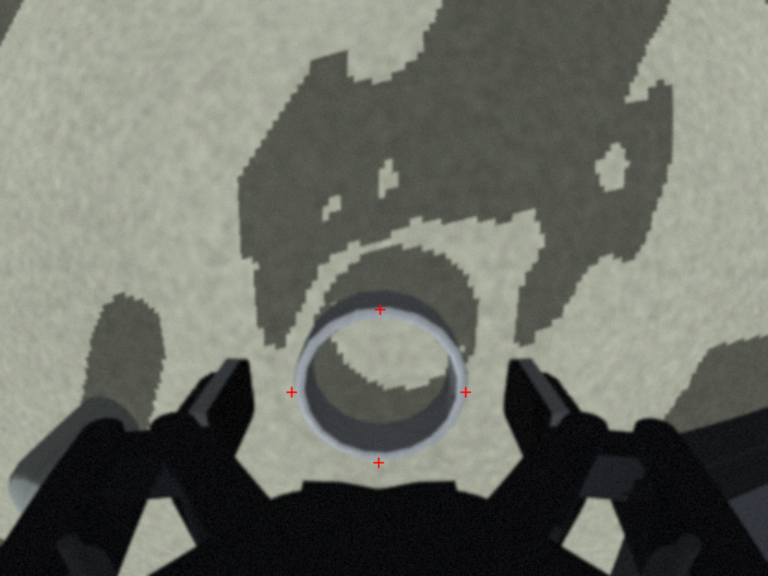

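arm_command:
  moves:
    - [[-1,1,3],0,1]
    - [[-1,1,3],0,-1]
    - [[-1,1,3],0,-1]
    - [[-1,1,3],0,-1]
    - [[-1,1,3],0,-1]
    - [[-1,1,3],0,-1]
    - [[-1,1,3],0,-1]
    - [[-1,1,3],0,-1]
    - [[-1,1,3],0,-1]

```text
time: 8.92
tcp_pos: [0.5461, -0.3718, 0.0044]
eef_rot: [0.003, 1.0, 0.002, 0.011]
force: [-3.0, 1.1, 8.9]
finger_gap: 0.0561
```

```bash
python3 -c "
from h import *
x,y=.545,-.371
go(x,y,.12,0)
c=wshot('w9',[(x+.029,y,.02),(x-.029,y,.02),(x,y+.029,.02),(x,y-.029,.02)])"
```

```text
t 8.92 pos [ 0.5461 -0.3718  0.0044] yaw 0.003 gap 0.0561 F [-3.   1.1  8.9] q [-0.78  0.62  1.52  0.01  0.99  0.78] tz [ 0.021 -0.006 -1.   ]
shift mm [   1.4   -0.  -115.6] turn 0.003
(0.5740000000000001, -0.371, 0.02) -> 250.5 203.9
(0.516, -0.371, 0.02) -> 250.4 307.2
(0.545, -0.34199999999999997, 0.02) -> 191.9 259.3
(0.545, -0.4, 0.02) -> 308.9 259.5
```

View pics/w9.png

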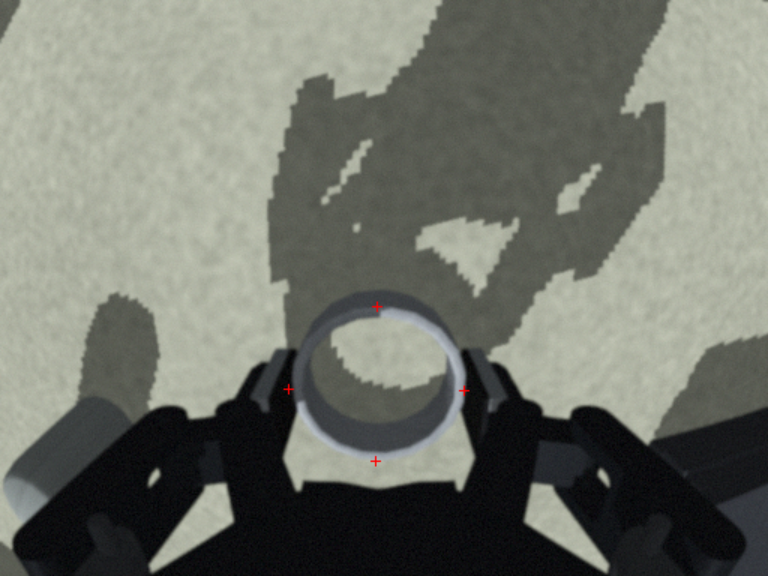

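arm_command:
  moves:
    - [[0,0,-10],0,-1]
    - [[0,0,-50],0,-1]
    - [[0,0,-90],0,-1]
    - [[0,0,-115],0,-1]
    - [[102,-228,-116],0,-1]
    - [[102,-228,-116],0,-1]
    - [[102,-228,-116],0,-1]
    - [[102,-228,-116],0,-1]
    - [[102,-228,-116],0,-1]
    - [[102,-228,-116],0,-1]
    - [[102,-228,-116],0,-1]
    - [[102,-228,-116],0,-1]

```text
time: 9.97
tcp_pos: [0.6456, -0.1401, 0.1216]
eef_rot: [0.003, 1.0, 0.004, 0.011]
force: [0.6, -0.3, -0.8]
finger_gap: 0.056
```

```bash
python3 -c "
from h import *
x,y=.6495,-.1435
go(x,y,.04,0)
c=wshot('w10',[(x+.03,y,.02),(x,y+.03,.02),(x,y-.03,.02)])"
```

```text
t 9.97 pos [ 0.6456 -0.1401  0.1216] yaw 0.008 gap 0.056 F [ 0.6 -0.3 -0.8] q [-0.39  0.46  1.48  0.    1.18  1.17] tz [ 0.022 -0.007 -1.   ]
shift mm [ 2.1  2.9 81.7] turn 0.008
(0.6795, -0.1435, 0.02) -> 255.7 155.3
(0.6495, -0.11349999999999999, 0.02) -> 220.5 189.8
(0.6495, -0.1735, 0.02) -> 290.1 190.2
```

View pics/w10.png

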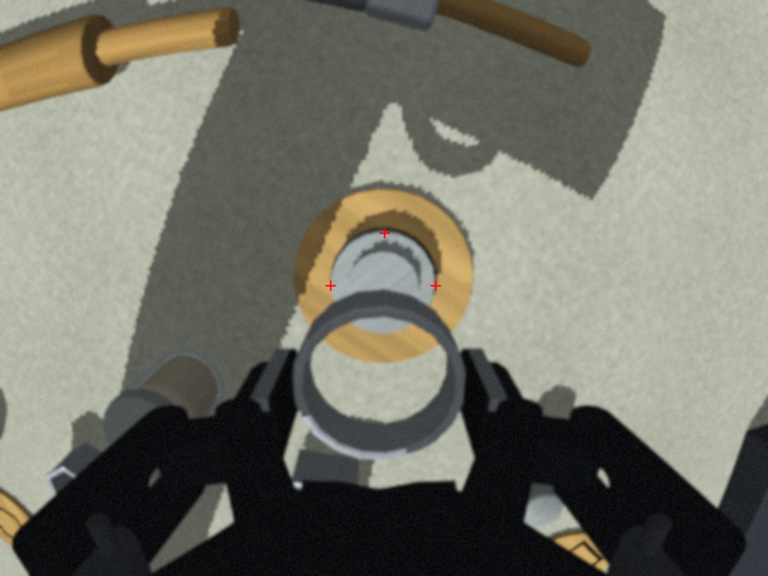

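arm_command:
  moves:
    - [[3,3,35],0.008,-1]
    - [[3,3,65],0.008,-1]
    - [[3,3,80],0.008,-1]
    - [[3,3,80],0.008,-1]
    - [[3,3,80],0.008,-1]
    - [[3,3,80],0.008,-1]

```text
time: 10.52
tcp_pos: [0.6508, -0.1468, 0.0434]
eef_rot: [0.004, 1.0, -0.002, 0.012]
force: [-0.3, -0.3, -0.2]
finger_gap: 0.0563
```

```bash
python3 -c "
from h import *
x,y=.6495,-.1435
go(x,y,.0244,0)
c=wshot('w11',[(x+.03,y,.02),(x,y+.03,.02),(x,y-.03,.02),(x+.02,y,.026),(x,y+.02,.026),(x,y-.02,.026)])"
```

```text
t 10.52 pos [ 0.6508 -0.1468  0.0434] yaw -0.004 gap 0.0563 F [-0.3 -0.3 -0.2] q [-0.4   0.57  1.5   0.    1.05  1.17] tz [ 0.023 -0.008 -1.   ]
shift mm [-1.7 -3.4 18.9] turn -0.004
(0.6795, -0.1435, 0.02) -> 245.9 182.6
(0.6495, -0.11349999999999999, 0.02) -> 197.8 230.4
(0.6495, -0.1735, 0.02) -> 295.1 230.0
(0.6695, -0.1435, 0.026) -> 245.9 202.1
(0.6495, -0.12349999999999998, 0.026) -> 212.6 234.3
(0.6495, -0.16349999999999998, 0.026) -> 279.9 234.1
```

View pics/w11.png

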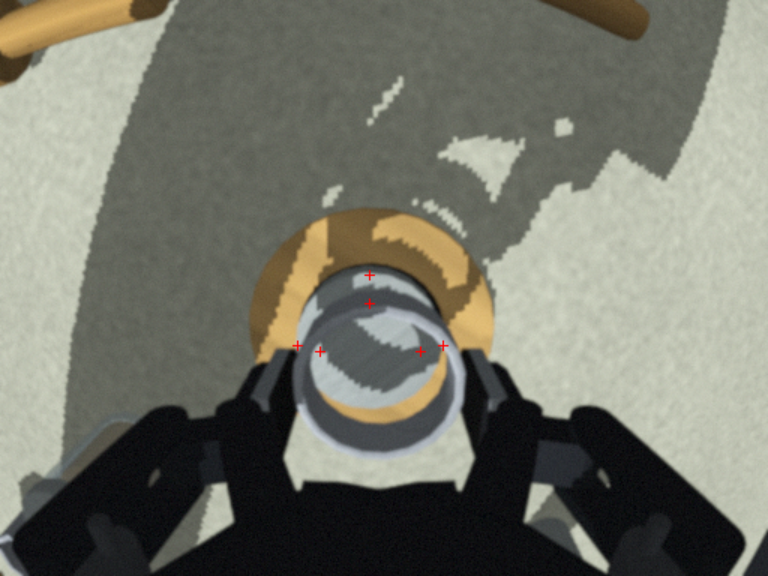

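```bash
python3 -c "
from h import *
c=camera_model('wrist')
for u,v,z in [(370,265,.02),(296,345,.02),(443,345,.02),(380,305,.059),(380,458,.059),(294,380,.059),(466,380,.059),(372,208,.006),(250,315,.006),(494,315,.006)]:
    print(u,v,wray(c,(u+.5)/1.5-.5,(v+.5)/1.5-.5,z).round(4))
for n in('scene','top'):
    p,d=read_camera(n);cv2.imwrite(f'pics/{n}1.png',p[:,:,::-1]);np.save(f'pics/{n}1.npy',d)
    c=camera_model(n);E=c['extrinsics'];K=c['intrinsics'];a=E[:3,:3]@np.array([.6495,-.1435,.04])+E[:3,3];u=int(K[0,2]-K[0,0]*a[0]/a[2]);v=int(K[1,2]+K[1,1]*a[1]/a[2]);print(u,v)
    cv2.imwrite(f'pics/{n}1c.png',cv2.resize(p[v-50:v+50,u-60:u+60,::-1],None,fx=5,fy=5,interpolation=2))
"
```

```text
370 265 [ 0.6835 -0.1438  0.02  ]
296 345 [ 0.6501 -0.1129  0.02  ]
443 345 [ 0.6499 -0.1735  0.02  ]
380 305 [ 0.6792 -0.1473  0.059 ]
380 458 [ 0.6222 -0.1472  0.059 ]
294 380 [ 0.6535 -0.119   0.059 ]
466 380 [ 0.6531 -0.1755  0.059 ]
372 208 [ 0.7045 -0.1446  0.006 ]
250 315 [ 0.6584 -0.0901  0.006 ]
494 315 [ 0.6579 -0.1983  0.006 ]
180 230
322 134
```

View pics/scene1c.png

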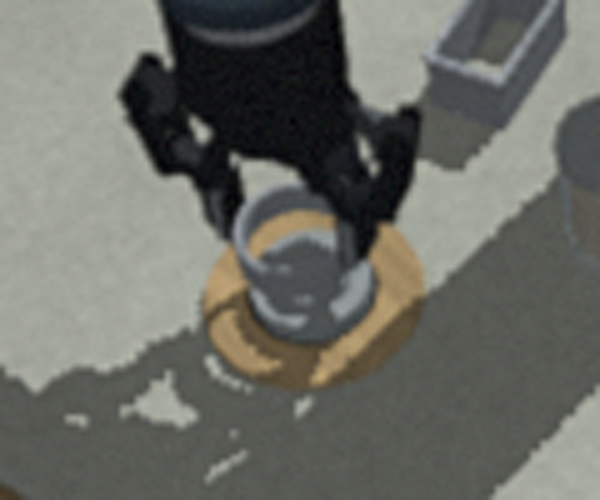

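View pics/top1c.png

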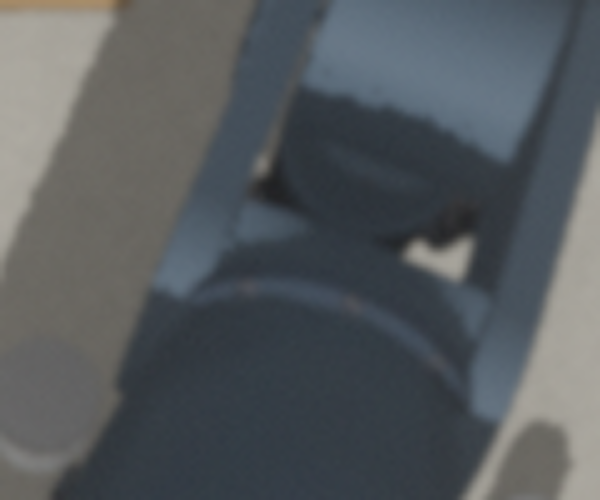

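arm_command:
  moves:
    - [[-1,-4,8],0,-1]
    - [[-1,-4,8],0,-1]
    - [[-1,-4,8],0,-1]
    - [[-1,-4,8],0,-1]
    - [[-1,-4,8],0,-1]

```text
time: 11.08
tcp_pos: [0.6504, -0.1422, 0.0358]
eef_rot: [0.004, 1.0, -0.001, 0.012]
force: [0.7, -0.1, -1.1]
finger_gap: 0.0563
```

```bash
python3 -c "
from h import *
x,y=.6495,-.1435
go(x,y,.0244,0)
c=wshot('w12',[(x+.03,y,.02),(x,y+.03,.02),(x,y-.03,.02),(x+.02,y,.026),(x,y+.02,.026),(x,y-.02,.026)])"
```

```text
t 11.08 pos [ 0.6504 -0.1422  0.0358] yaw -0.003 gap 0.0563 F [ 0.7 -0.1 -1.1] q [-0.39  0.58  1.5   0.    1.04  1.18] tz [ 0.025 -0.008 -1.   ]
shift mm [-1.2  1.2 11.4] turn -0.003
(0.6795, -0.1435, 0.02) -> 253.8 185.1
(0.6495, -0.11349999999999999, 0.02) -> 203.2 234.7
(0.6495, -0.1735, 0.02) -> 304.4 234.2
(0.6695, -0.1435, 0.026) -> 254.0 205.5
(0.6495, -0.12349999999999998, 0.026) -> 218.9 239.0
(0.6495, -0.16349999999999998, 0.026) -> 289.0 238.6
```

View pics/w12.png

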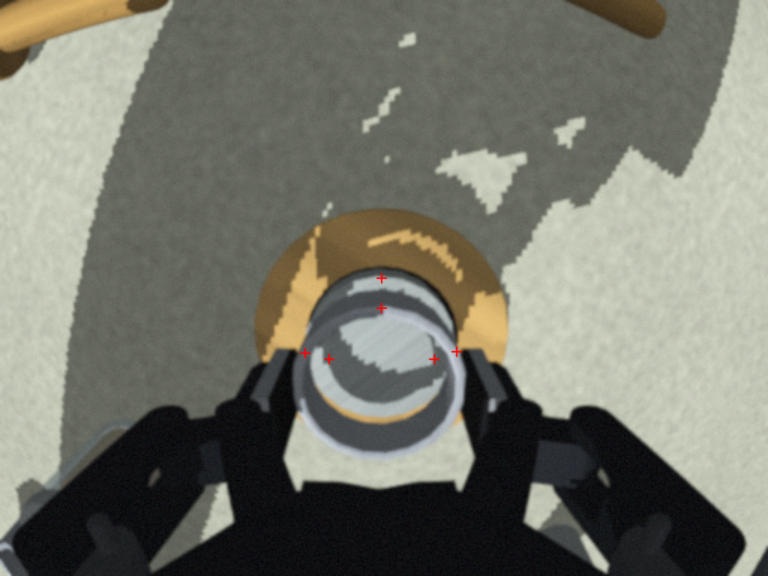

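arm_command:
  moves:
    - [[-1,0,4],0,-1]
    - [[-1,0,8],0,-1]
    - [[-1,0,10],0,-1]
    - [[-1,0,11],0,-1]
    - [[-1,0,11],0,-1]

```text
time: 11.55
tcp_pos: [0.6495, -0.1423, 0.0246]
eef_rot: [0.004, 1.0, -0.001, 0.012]
force: [-0.2, -0.3, -0.4]
finger_gap: 0.0556
```

```bash
python3 -c "
from h import *
x,y=.6495,-.1435
go(x,y,.0244,0)
c=wshot('w13',[])
p,d=read_camera('scene');u,v=180,230;cv2.imwrite('pics/s13.png',cv2.resize(p[v-50:v+50,u-60:u+60,::-1],None,fx=5,fy=5,interpolation=2))
"
```

```text
t 11.55 pos [ 0.6495 -0.1423  0.0246] yaw -0.003 gap 0.0556 F [-0.2 -0.3 -0.4] q [-0.39  0.59  1.51  0.    1.02  1.18] tz [ 0.024 -0.008 -1.   ]
shift mm [-0.   1.2  0.2] turn -0.003
```

View pics/w13.png

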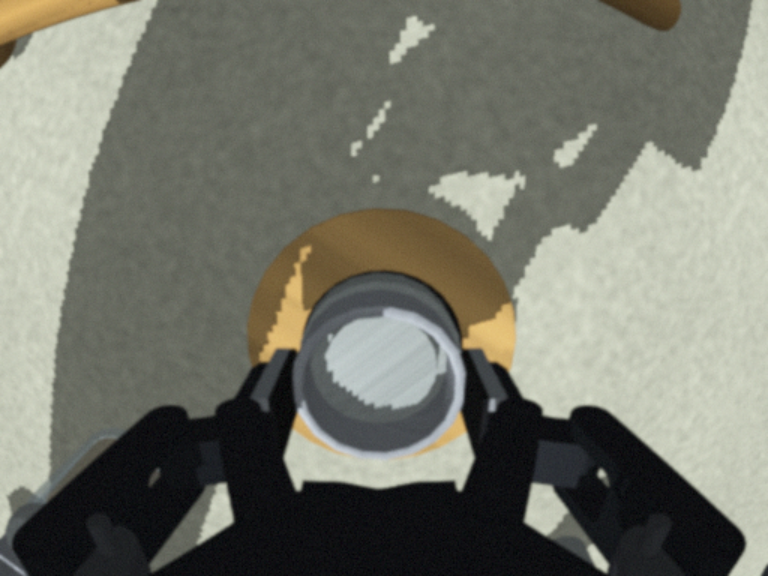

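View pics/s13.png

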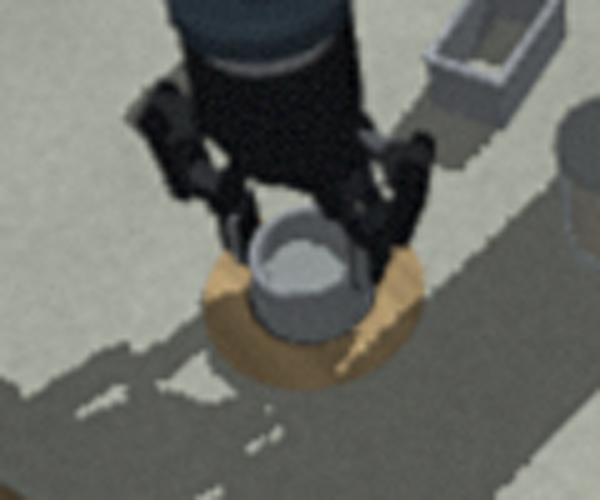

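arm_command:
  moves:
    - [[0,0,1],0,-1]
    - [[0,0,2],0,-1]
    - [[0,0,2],0,1]
    - [[0,0,2],0,1]
    - [[0,0,2],0,1]
    - [[0,0,0],0,1]
    - [[0,0,-40],0,1]
    - [[0,0,-80],0,1]
    - [[0,0,-120],0,1]
    - [[0,0,-120],0,1]
    - [[0,0,-120],0,1]

```text
time: 12.57
tcp_pos: [0.6491, -0.1423, 0.1487]
eef_rot: [0.006, 1.0, -0.001, 0.016]
force: [-0.1, 1.1, -1.0]
finger_gap: 0.0852
```

```bash
python3 -c "
from h import *
x,y=.6495,-.1435
go(.5355,.389,.15,0)
c=wshot('w14',[(x+.029,y,.04),(x-.029,y,.04),(x,y+.029,.04),(x,y-.029,.04)])
p,d=read_camera('scene');u,v=180,230;cv2.imwrite('pics/s14.png',cv2.resize(p[v-50:v+50,u-60:u+60,::-1],None,fx=5,fy=5,interpolation=2))
"
```

```text
t 12.57 pos [ 0.6491 -0.1423  0.1487] yaw -0.003 gap 0.0852 F [-0.1  1.1 -1. ] q [-0.39  0.43  1.46  0.    1.21  1.18] tz [ 0.031 -0.011 -0.999]
shift mm [-114.9 -530.9  -10.9] turn -0.003
(0.6785, -0.1435, 0.04) -> 252.1 160.4
(0.6204999999999999, -0.1435, 0.04) -> 252.3 223.7
(0.6495, -0.11449999999999999, 0.04) -> 219.5 193.0
(0.6495, -0.1725, 0.04) -> 284.8 192.7
```

View pics/w14.png

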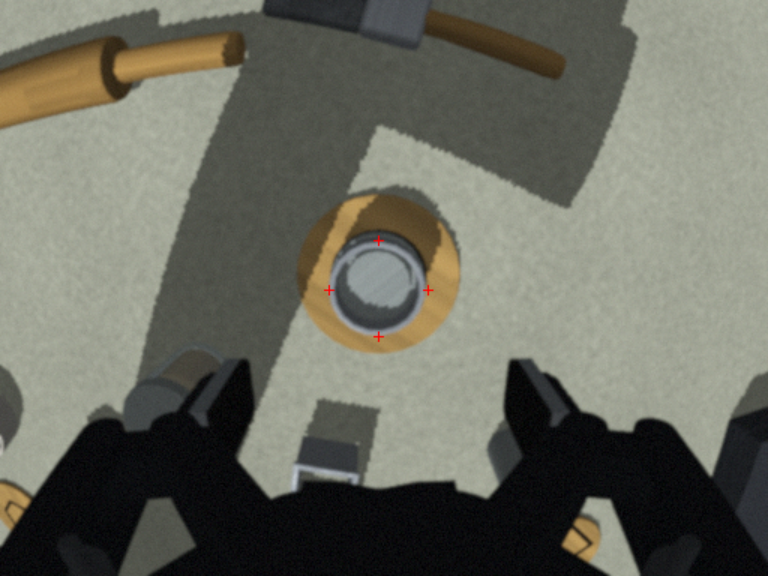

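View pics/s14.png

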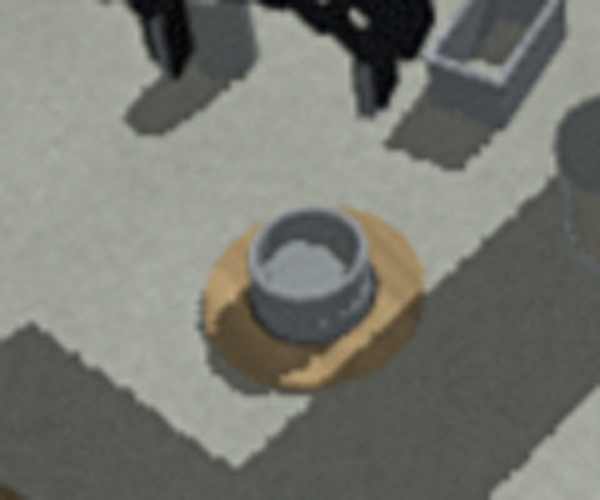

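arm_command:
  moves:
    - [[-115,-531,-15],0,1]
    - [[-115,-531,-15],0,1]
    - [[-115,-531,-15],0,1]
    - [[-115,-531,-15],0,1]
    - [[-115,-531,-15],0,1]
    - [[-115,-531,-15],0,1]
    - [[-115,-531,-15],0,1]
    - [[-115,-531,-15],0,1]
    - [[-115,-531,-15],0,1]
    - [[-115,-531,-15],0,1]
    - [[-115,-531,-15],0,1]
    - [[-115,-531,-15],0,1]

```text
time: 13.67
tcp_pos: [0.5395, 0.3487, 0.1487]
eef_rot: [0.005, 1.0, -0.001, 0.01]
force: [1.7, 0.2, 0.3]
finger_gap: 0.0852
```

```bash
python3 -c "
from h import *
go(.5355,.389,.12,0)
"
```

```text
t 13.67 pos [0.5395 0.3487 0.1487] yaw -0.003 gap 0.0852 F [1.7 0.2 0.3] q [ 0.4   0.4   1.51 -0.02  1.22  1.98] tz [ 0.02 -0.01 -1.  ]
shift mm [ -4.7 -40.5  28.2] turn -0.003
```

arm_command:
  moves:
    - [[-5,-40,20],0,1]
    - [[-5,-40,20],0,1]
    - [[-5,-40,20],0,1]
    - [[-5,-40,20],0,1]
    - [[-5,-40,20],0,1]

```text
time: 14.08
tcp_pos: [0.5352, 0.3871, 0.1275]
eef_rot: [0.005, 1.0, -0.002, 0.009]
force: [0.5, -0.3, 1.2]
finger_gap: 0.0854
```

```bash
python3 -c "
from h import *
x,y=.5355,.389
go(x,y,.028,0)
c=wshot('w15',[(x,y,.07),(x,y,.008),(x+.02,y,.008),(x-.02,y,.008),(x,y-.02,.008),(x,y+.02,.008)])
"
```

```text
t 14.08 pos [0.5352 0.3871 0.1275] yaw -0.004 gap 0.0854 F [ 0.5 -0.3  1.2] q [ 0.46  0.46  1.47 -0.02  1.2   2.04] tz [ 0.019 -0.011 -1.   ]
shift mm [-1.6 -3.  99.5] turn -0.004
(0.5355, 0.389, 0.07) -> 248.5 210.1
(0.5355, 0.389, 0.008) -> 248.7 188.5
(0.5555, 0.389, 0.008) -> 248.6 167.0
(0.5155, 0.389, 0.008) -> 248.8 209.2
(0.5355, 0.369, 0.008) -> 270.4 188.4
(0.5355, 0.40900000000000003, 0.008) -> 227.0 188.6
```

View pics/w15.png

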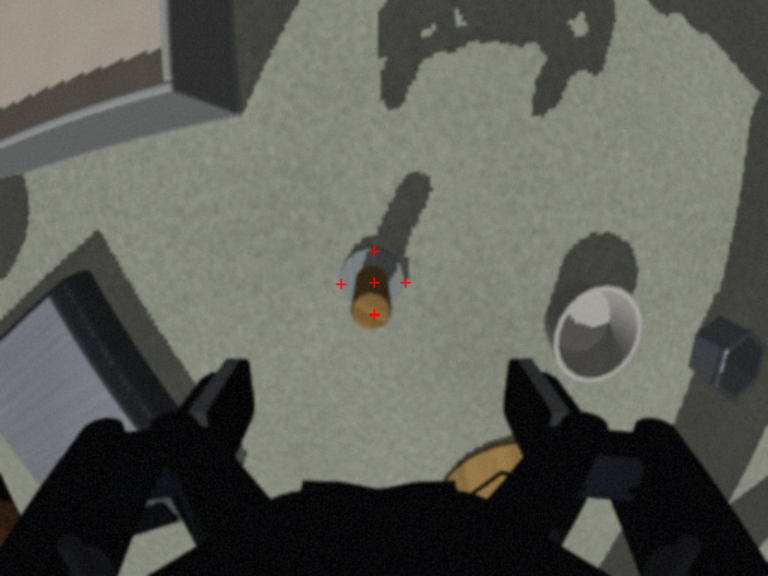

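arm_command:
  moves:
    - [[0,-4,30],0,1]
    - [[0,-4,60],0,1]
    - [[0,-4,85],0,1]
    - [[0,-4,95],0,1]
    - [[0,-4,99],0,1]
    - [[0,-4,99],0,1]
    - [[0,-4,99],0,1]

```text
time: 14.72
tcp_pos: [0.5391, 0.39, 0.031]
eef_rot: [0.005, 1.0, -0.003, 0.011]
force: [-0.0, -0.8, 1.4]
finger_gap: 0.0854
```

```bash
python3 -c "
from h import *
x,y=.537,.3905
go(x,y,.028,0)
c=wshot('w16',[(x,y,.07),(x,y,.008),(x+.02,y,.008),(x-.02,y,.008),(x,y-.02,.008),(x,y+.02,.008)])
"
```

```text
t 14.72 pos [0.5391 0.39   0.031 ] yaw -0.005 gap 0.0854 F [-0.  -0.8  1.4] q [ 0.46  0.59  1.49 -0.02  1.04  2.04] tz [ 0.022 -0.009 -1.   ]
shift mm [-2.2 -0.5  2.9] turn -0.005
(0.537, 0.3905, 0.07) -> 251.3 288.3
(0.537, 0.3905, 0.008) -> 250.8 232.0
(0.557, 0.3905, 0.008) -> 250.6 200.7
(0.517, 0.3905, 0.008) -> 251.1 260.8
(0.537, 0.3705, 0.008) -> 283.5 231.6
(0.537, 0.41050000000000003, 0.008) -> 218.2 232.1
```

View pics/w16.png

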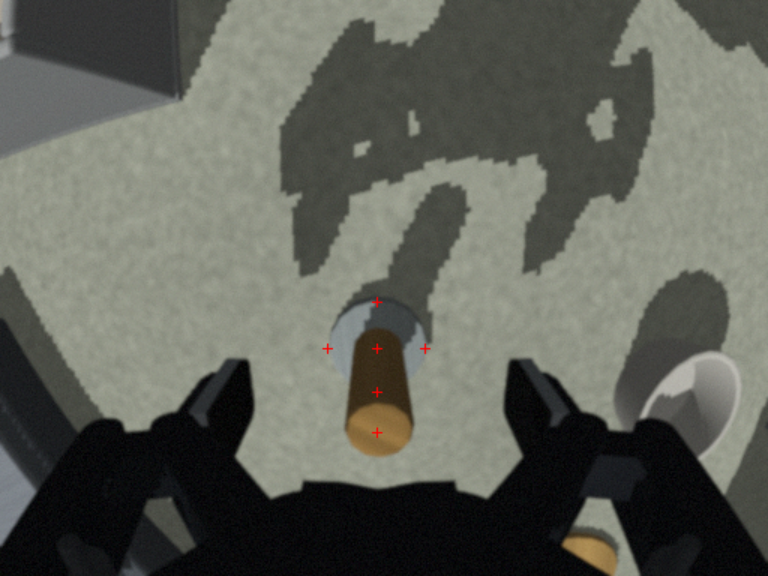

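arm_command:
  moves:
    - [[-1,0,3],0,1]
    - [[-1,0,3],0,-1]
    - [[-1,0,3],0,-1]
    - [[-1,0,3],0,-1]
    - [[-1,0,3],0,-1]
    - [[-1,0,3],0,-1]
    - [[-1,0,3],0,-1]
    - [[-1,0,3],0,-1]
    - [[-1,0,3],0,-1]
    - [[-1,0,3],0,-1]
    - [[-1,0,3],0,-1]
    - [[-1,0,3],0,-1]

```text
time: 15.77
tcp_pos: [0.5385, 0.3905, 0.0286]
eef_rot: [0.004, 1.0, -0.003, 0.012]
force: [-0.3, -0.6, 3.2]
finger_gap: 0.0183
```

```bash
python3 -c "
from h import *
x,y=.538,.390
go(.6495,-.1435,.16,0)
c=wshot('w17',[(x,y,.07),(x,y,.008),(x+.02,y,.008),(x-.02,y,.008),(x,y-.02,.008),(x,y+.02,.008)])
"
```

```text
t 15.77 pos [0.5385 0.3905 0.0286] yaw -0.005 gap 0.0183 F [-0.3 -0.6  3.2] q [ 0.46  0.59  1.49 -0.02  1.04  2.04] tz [ 0.023 -0.009 -1.   ]
shift mm [ 116.7  534.4 -124.3] turn -0.005
(0.538, 0.39, 0.07) -> 253.6 288.2
(0.538, 0.39, 0.008) -> 252.4 231.2
(0.558, 0.39, 0.008) -> 252.3 199.3
(0.518, 0.39, 0.008) -> 252.6 260.4
(0.538, 0.37, 0.008) -> 285.5 230.8
(0.538, 0.41000000000000003, 0.008) -> 219.3 231.2
```

View pics/w17.png

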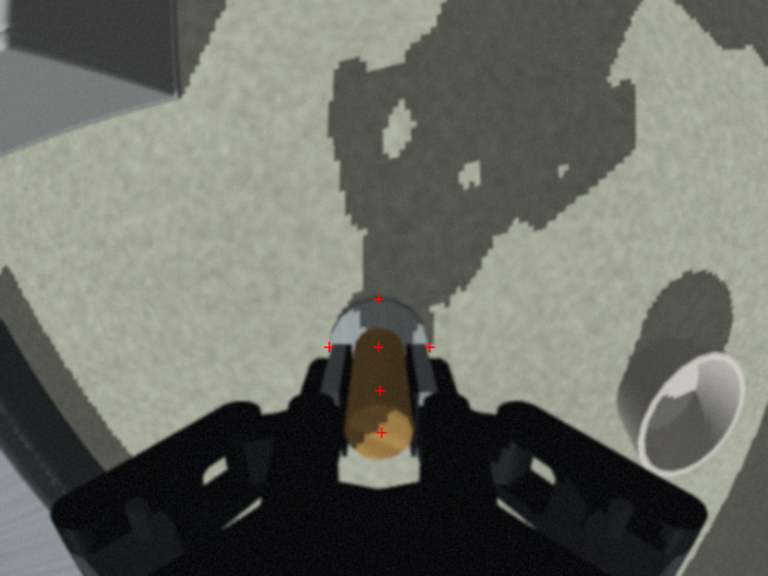

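arm_command:
  moves:
    - [[0,0,-20],0,-1]
    - [[0,0,-60],0,-1]
    - [[0,0,-100],0,-1]
    - [[0,0,-130],0,-1]
    - [[117,534,-130],0,-1]
    - [[117,534,-130],0,-1]
    - [[117,534,-130],0,-1]
    - [[117,534,-130],0,-1]
    - [[117,534,-130],0,-1]
    - [[117,534,-130],0,-1]
    - [[117,534,-130],0,-1]
    - [[117,534,-130],0,-1]

```text
time: 16.82
tcp_pos: [0.6048, 0.0636, 0.1625]
eef_rot: [0.004, 1.0, -0.003, 0.011]
force: [0.8, 0.8, -0.5]
finger_gap: 0.0187
```

```bash
python3 -c "
from h import *
go(.650,-.143,.14,0)
"
```

```text
t 16.82 pos [0.6048 0.0636 0.1625] yaw -0.005 gap 0.0187 F [ 0.8  0.8 -0.5] q [-0.09  0.31  1.6  -0.01  1.21  1.49] tz [ 0.022 -0.009 -1.   ]
shift mm [ 45.8 206.2  25.3] turn -0.005
```

arm_command:
  moves:
    - [[46,206,25],0,-1]
    - [[46,206,25],0,-1]
    - [[46,206,25],0,-1]
    - [[46,206,25],0,-1]
    - [[46,206,25],0,-1]
    - [[46,206,25],0,-1]
    - [[46,206,25],0,-1]
    - [[46,206,25],0,-1]
    - [[46,206,25],0,-1]
    - [[46,206,25],0,-1]

```text
time: 17.65
tcp_pos: [0.65, -0.1409, 0.1403]
eef_rot: [0.004, 1.0, -0.002, 0.011]
force: [-0.3, 0.4, -1.1]
finger_gap: 0.0184
```

```bash
python3 -c "
from h import *
x,y=.6495,-.1428
go(.650,-.143,.085,0)
c=wshot('w18',[(x+.029,y,.04),(x-.029,y,.04),(x,y+.029,.04),(x,y-.029,.04)])
"
```

```text
t 17.65 pos [ 0.65   -0.1409  0.1403] yaw -0.003 gap 0.0184 F [-0.3  0.4 -1.1] q [-0.39  0.45  1.46  0.    1.21  1.18] tz [ 0.022 -0.008 -1.   ]
shift mm [-1.2  1.7 55.3] turn -0.003
(0.6785, -0.1428, 0.04) -> 253.4 161.9
(0.6204999999999999, -0.1428, 0.04) -> 253.5 226.8
(0.6495, -0.11380000000000001, 0.04) -> 219.7 195.5
(0.6495, -0.1718, 0.04) -> 287.1 195.2
```

View pics/w18.png

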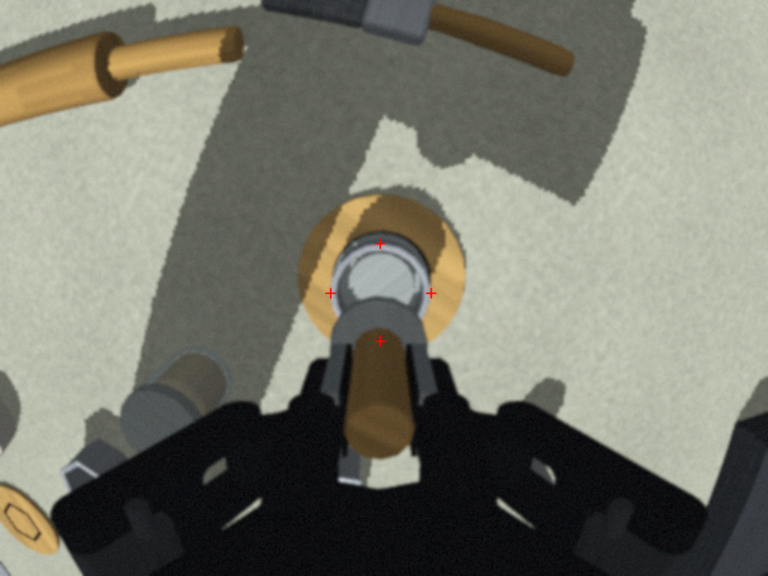

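arm_command:
  moves:
    - [[-1,2,25],0,-1]
    - [[-1,2,45],0,-1]
    - [[-1,2,56],0,-1]
    - [[-1,2,59],0,-1]
    - [[-1,2,59],0,-1]
    - [[-1,2,59],0,-1]

```text
time: 18.2
tcp_pos: [0.6511, -0.1432, 0.0824]
eef_rot: [0.004, 1.0, -0.001, 0.012]
force: [0.9, -0.8, -0.2]
finger_gap: 0.0189
```

```bash
python3 -c "
from h import *
x,y=.6495,-.1428
go(.650,-.143,.0546,0)
c=wshot('w19',[(x+.029,y,.04),(x-.029,y,.04),(x,y+.029,.04),(x,y-.029,.04)])
p,d=read_camera('scene');u,v=180,225;cv2.imwrite('pics/s19.png',cv2.resize(p[v-50:v+50,u-60:u+60,::-1],None,fx=6,fy=6,interpolation=2))
"
```

```text
t 18.2 pos [ 0.6511 -0.1432  0.0824] yaw -0.002 gap 0.0189 F [ 0.9 -0.8 -0.2] q [-0.39  0.52  1.49  0.    1.11  1.18] tz [ 0.023 -0.009 -1.   ]
shift mm [-1.7 -0.5 27.8] turn -0.002
(0.6785, -0.1428, 0.04) -> 250.7 177.9
(0.6204999999999999, -0.1428, 0.04) -> 251.0 258.4
(0.6495, -0.11380000000000001, 0.04) -> 208.0 220.2
(0.6495, -0.1718, 0.04) -> 293.7 219.8
```

View pics/w19.png

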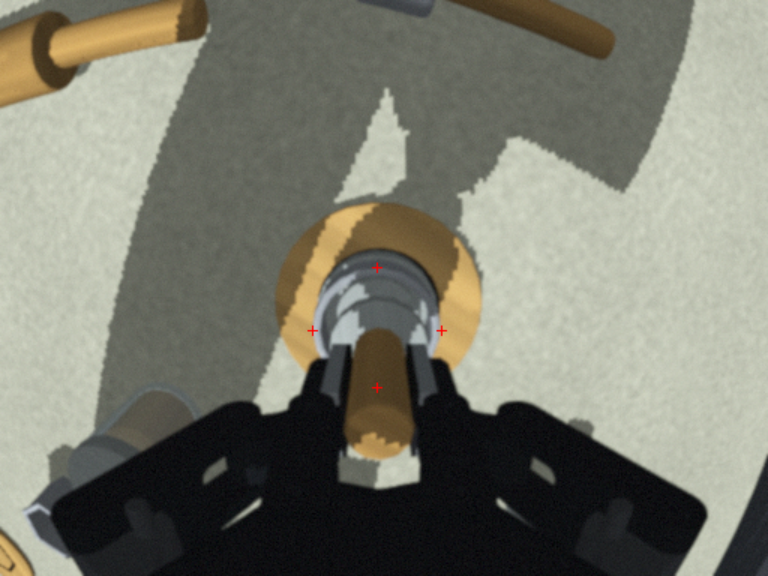

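View pics/s19.png

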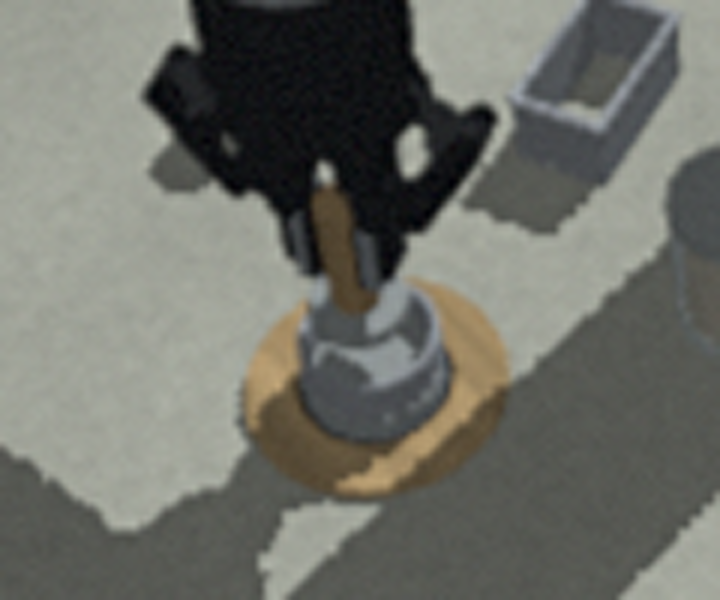

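arm_command:
  moves:
    - [[-1.5,-1,4],0,-1]
    - [[-1.5,-1,12],0,-1]
    - [[-1.5,-1,18],0,-1]
    - [[-1.5,-1,22],0,-1]
    - [[-1.5,-1,24],0,-1]
    - [[-1.5,-1,24],0,-1]

```text
time: 18.8
tcp_pos: [0.6499, -0.1427, 0.0579]
eef_rot: [0.004, 1.0, -0.001, 0.011]
force: [0.6, 0.3, -0.4]
finger_gap: 0.0186
```

```bash
python3 -c "
from h import *
x,y=.6495,-.1428
go(.650,-.143,.0546,0)
c=wshot('w20',[])
p,d=read_camera('scene');u,v=180,225;cv2.imwrite('pics/s20.png',cv2.resize(p[v-50:v+50,u-60:u+60,::-1],None,fx=6,fy=6,interpolation=2))
"
```

```text
t 18.8 pos [ 0.6499 -0.1427  0.0579] yaw -0.003 gap 0.0186 F [ 0.6  0.3 -0.4] q [-0.39  0.55  1.5   0.    1.07  1.18] tz [ 0.023 -0.009 -1.   ]
shift mm [0.  0.3 3.3] turn -0.003
```

View pics/w20.png

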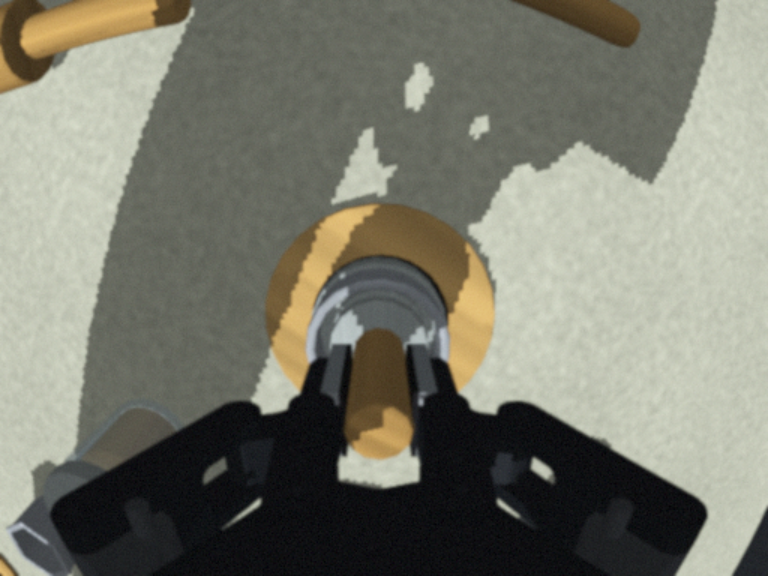

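View pics/s20.png

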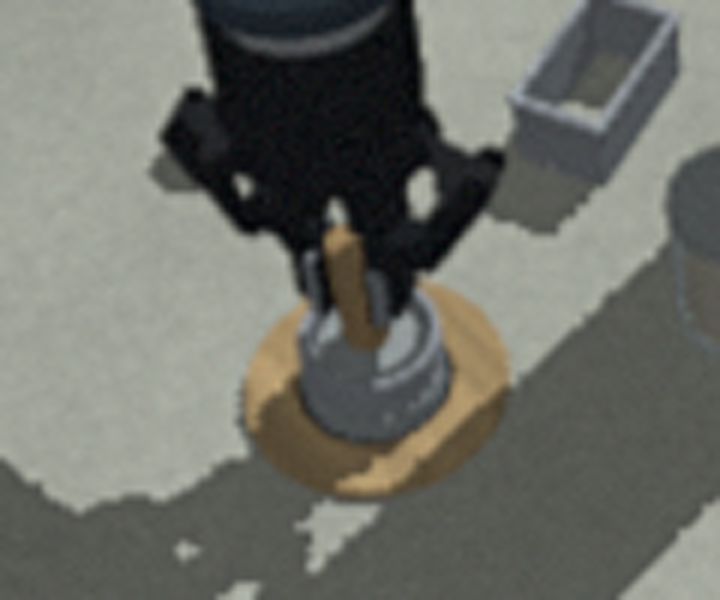

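Presser is within the ring with no contact force. Last 3–4 mm, then release and lift.

arm_command:
  moves:
    - [[0,0,2],0,-1]
    - [[0,0,4],0,-1]
    - [[0,0,5],0,-1]
    - [[0,0,5],0,-0.2]
    - [[0,0,5],0,0.1]
    - [[0,0,5],0,0.1]
    - [[0,0,5],0,0.1]
    - [[0,0,-20],0,0.1]
    - [[0,0,-55],0,0.1]
    - [[0,0,-90],0,0.5]
    - [[0,0,-100],0,1]
    - [[0,0,-100],0,1]

```text
time: 19.9
tcp_pos: [0.6508, -0.143, 0.1639]
eef_rot: [0.006, 1.0, -0.001, 0.016]
force: [0.2, -0.6, 0.5]
finger_gap: 0.0808
```

```bash
python3 -c "
from h import *
go(.479,-.098,.14,-.19)
c=wshot('w21',[(.6495,-.143,.096)])
p,d=read_camera('scene');u,v=180,225;cv2.imwrite('pics/s21.png',cv2.resize(p[v-50:v+50,u-60:u+60,::-1],None,fx=6,fy=6,interpolation=2))
"
```

```text
t 19.9 pos [ 0.6508 -0.143   0.1639] yaw -0.002 gap 0.0808 F [ 0.2 -0.6  0.5] q [-0.39  0.42  1.45  0.    1.24  1.18] tz [ 0.032 -0.012 -0.999]
shift mm [-172.6  -44.8   17.8] turn 0.188
(0.6495, -0.143, 0.096) -> 251.0 208.8
```

View pics/w21.png

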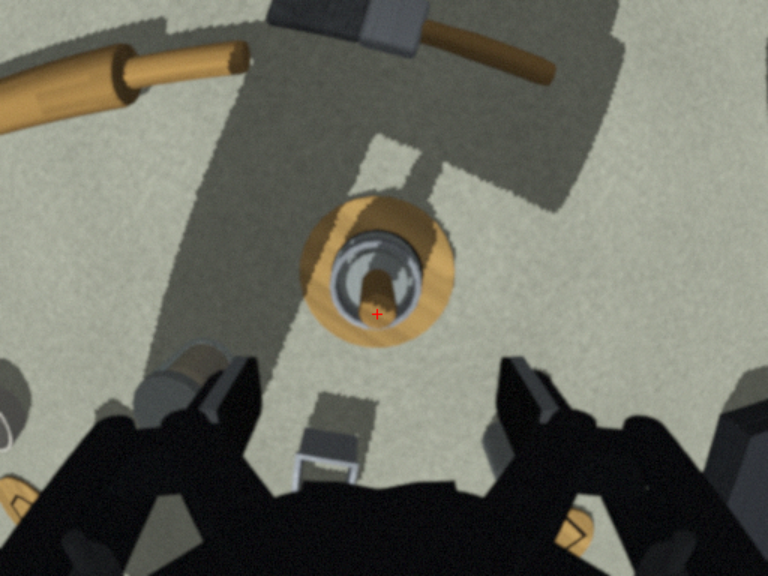

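View pics/s21.png

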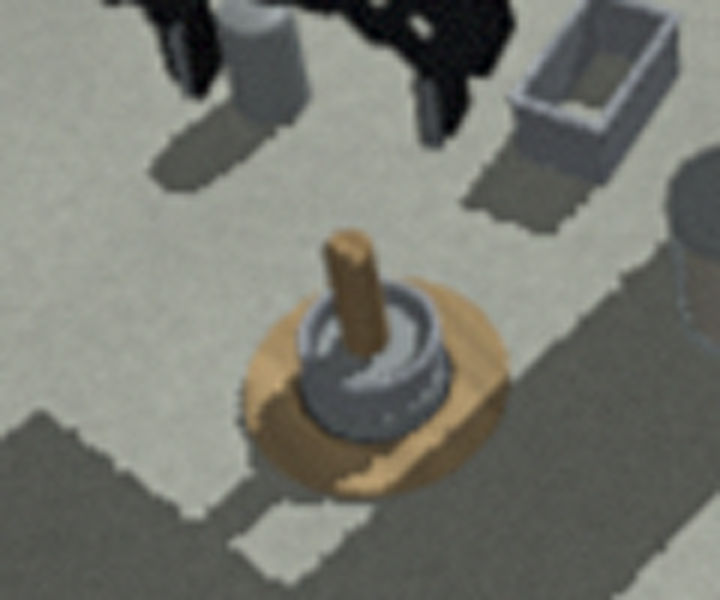

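arm_command:
  moves:
    - [[-173,-45,10],0.188,1]
    - [[-173,-45,10],0.188,1]
    - [[-173,-45,18],0.188,1]
    - [[-173,-45,18],0.188,1]
    - [[-173,-45,18],0.188,1]
    - [[-173,-45,18],0.188,1]
    - [[-173,-45,18],0.188,1]
    - [[-173,-45,18],0.188,1]

```text
time: 20.67
tcp_pos: [0.4765, -0.0971, 0.1358]
eef_rot: [0.003, 0.995, -0.095, 0.013]
force: [0.3, -0.5, -0.1]
finger_gap: 0.0855
```

```bash
python3 -c "
from h import *
x,y,a=.479,-.098,-.19
go(x,y,.015,a)
e=np.array([np.cos(a),np.sin(a)]);f=np.array([-e[1],e[0]])
c=wshot('w22',[(*(np.array([x,y])+s*.038*e+t*.022*f),.04) for s in(1,-1) for t in (1,-1)])
"
```

```text
t 20.67 pos [ 0.4765 -0.0971  0.1358] yaw -0.191 gap 0.0855 F [ 0.3 -0.5 -0.1] q [-0.45  0.08  1.93  0.    1.11  1.31] tz [ 0.025 -0.009 -1.   ]
shift mm [-5.000e-01 -1.000e-01  1.208e+02] turn -0.001
(np.float64(0.5204710566239392), np.float64(-0.08357254483652708), 0.04) -> 225.2 148.6
(np.float64(0.5121612652449732), np.float64(-0.12678073118168698), 0.04) -> 279.2 148.6
(np.float64(0.4458387347550267), np.float64(-0.06921926881831304), 0.04) -> 227.3 235.3
(np.float64(0.4375289433760607), np.float64(-0.11242745516347293), 0.04) -> 277.2 235.2
```

View pics/w22.png

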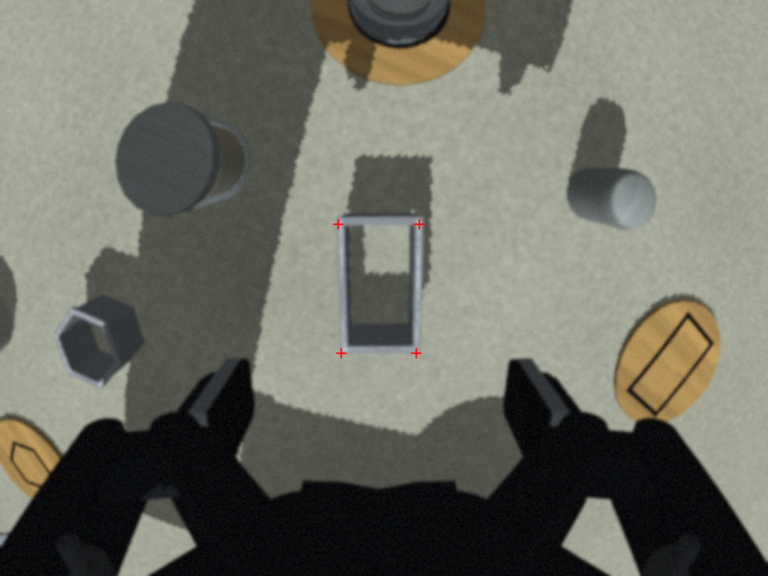

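arm_command:
  moves:
    - [[1,0,40],0,1]
    - [[1,0,75],0,1]
    - [[1,0,100],0,1]
    - [[1,0,115],0,1]
    - [[1,0,121],0,1]
    - [[1,0,121],0,1]
    - [[1,0,121],0,0.2]
    - [[1,0,121],0,-1]
    - [[1,0,121],0,-1]
    - [[1,0,121],0,-1]
    - [[1,0,121],0,-1]
    - [[1,0,121],0,-1]

```text
time: 21.72
tcp_pos: [0.4822, -0.0992, 0.0167]
eef_rot: [0.004, 0.995, -0.095, 0.014]
force: [-0.3, -0.7, 6.7]
finger_gap: 0.0432
```

```bash
python3 -c "
from h import *
x,y,a=.481,-.098,-.19
go(x,y,.015,a)
e=np.array([np.cos(a),np.sin(a)]);f=np.array([-e[1],e[0]])
c=wshot('w23',[(*(np.array([x,y])+s*.038*e+t*.022*f),.04) for s in(1,-1) for t in (1,-1)])
"
```

```text
t 21.72 pos [ 0.4822 -0.0992  0.0167] yaw -0.191 gap 0.0432 F [-0.3 -0.7  6.7] q [-0.45  0.3   1.97  0.    0.84  1.31] tz [ 0.028 -0.011 -1.   ]
shift mm [-1.4 -0.9  1.6] turn -0.001
(np.float64(0.5224710566239392), np.float64(-0.08357254483652708), 0.04) -> 198.6 189.2
(np.float64(0.5141612652449732), np.float64(-0.12678073118168698), 0.04) -> 301.4 189.1
(np.float64(0.4478387347550267), np.float64(-0.06921926881831304), 0.04) -> 208.9 328.7
(np.float64(0.4395289433760607), np.float64(-0.11242745516347293), 0.04) -> 292.0 328.6
```

View pics/w23.png

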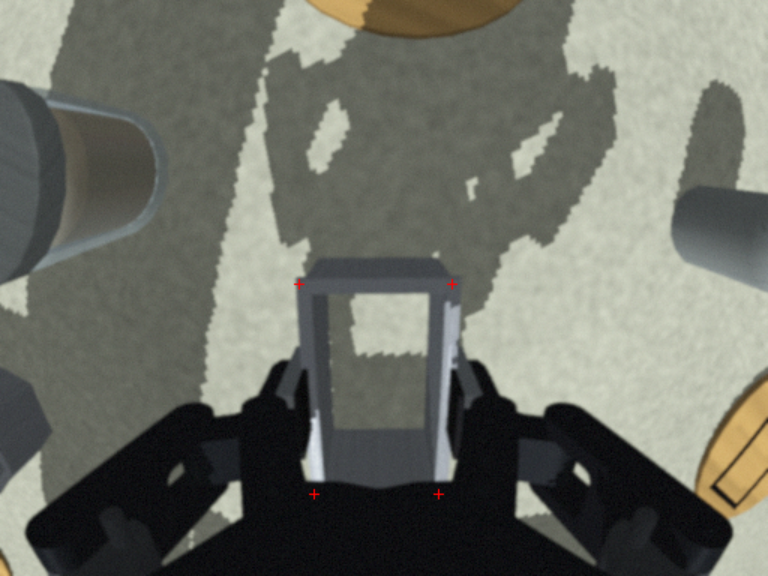

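```bash
python3 -c "
from h import *
go(.363,-.3155,.12,-.845)
"
```

```text
t 21.77 pos [ 0.4822 -0.0992  0.0167] yaw -0.191 gap 0.0429 F [-0.9  0.9  5.5] q [-0.45  0.3   1.97  0.    0.84  1.31] tz [ 0.028 -0.011 -1.   ]
shift mm [ -72.9  235.6 -104.3] turn 0.654
```

arm_command:
  moves:
    - [[0,0,-20],0,-1]
    - [[0,0,-60],0,-1]
    - [[0,0,-95],0,-1]
    - [[-73,236,-104],0.654,-1]
    - [[-73,236,-104],0.654,-1]
    - [[-73,236,-104],0.654,-1]
    - [[-73,236,-104],0.654,-1]
    - [[-73,236,-104],0.654,-1]
    - [[-73,236,-104],0.654,-1]
    - [[-73,236,-104],0.654,-1]
    - [[-73,236,-104],0.654,-1]
    - [[-73,236,-104],0.654,-1]

```text
time: 22.77
tcp_pos: [0.3627, -0.3155, 0.1198]
eef_rot: [-0.001, 0.912, -0.41, 0.015]
force: [0.6, 0.1, -0.7]
finger_gap: 0.0426
```

```bash
cat >> h.py <<'E'
def rectpts(x,y,a,L,W,z):
    e=np.array([np.cos(a),np.sin(a)]);f=np.array([-e[1],e[0]])
    return [tuple(float(k) for k in (*(np.array([x,y])+s*L/2*e+t*W/2*f),z)) for s in(1,-1) for t in (1,-1)]
E
python3 -c "
from h import *
x,y,a=.363,-.3155,-.845
go(x,y,.06,a)
c=wshot('w24',rectpts(x,y,a,.08,.048,.006))
"
```

```text
t 22.77 pos [ 0.3627 -0.3155  0.1198] yaw -0.845 gap 0.0426 F [ 0.6  0.1 -0.7] q [-0.98  0.09  1.96  0.02  1.07  1.43] tz [ 0.028 -0.01  -1.   ]
shift mm [-1.4  0.6 59.8] turn -0.0
(0.40750055799167567, -0.3294892937073146, 0.006) -> 226.8 146.7
(0.37159794460727563, -0.3613483952666854, 0.006) -> 281.6 146.8
(0.35440205539272435, -0.2696516047333146, 0.006) -> 228.6 231.8
(0.3184994420083243, -0.3015107062926854, 0.006) -> 279.4 232.1
```

View pics/w24.png

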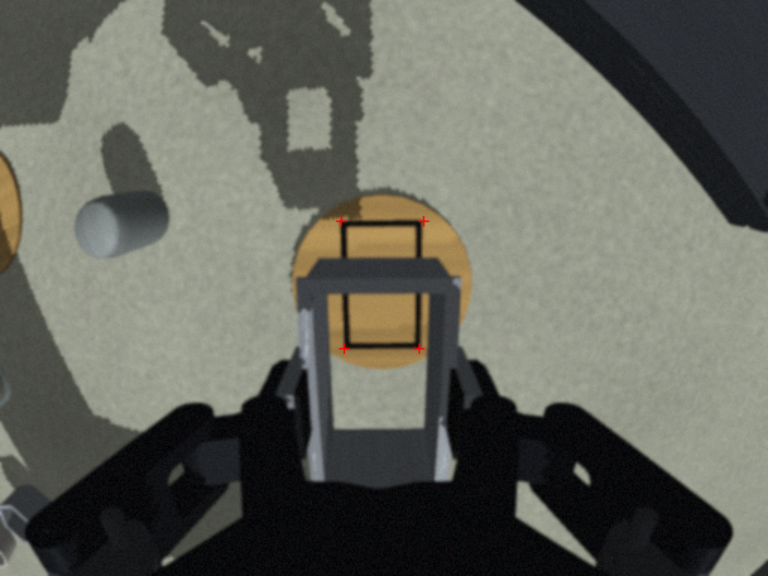

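arm_command:
  moves:
    - [[-1,0,35],0,-1]
    - [[-2,1,65],0,-1]
    - [[-2,1,82],0,-1]
    - [[-2,1,90],0,-1]
    - [[-2,1,93],0,-1]
    - [[-2,1,93],0,-1]

```text
time: 23.32
tcp_pos: [0.3641, -0.314, 0.0265]
eef_rot: [-0.001, 0.913, -0.409, 0.015]
force: [-0.6, -0.1, 0.2]
finger_gap: 0.0434
```

```bash
python3 -c "
from h import *
x,y,a=.363,-.3155,-.845
go(x,y,.0227,a)
c=wshot('w25',rectpts(x,y,a,.08,.048,.006))
"
```

```text
t 23.32 pos [ 0.3641 -0.314   0.0265] yaw -0.842 gap 0.0434 F [-0.6 -0.1  0.2] q [-0.97  0.26  2.    0.02  0.86  1.43] tz [ 0.028 -0.01  -1.   ]
shift mm [0.2 1.9 3.8] turn 0.003
(0.40750055799167567, -0.3294892937073146, 0.006) -> 214.3 163.6
(0.37159794460727563, -0.3613483952666854, 0.006) -> 298.7 164.2
(0.35440205539272435, -0.2696516047333146, 0.006) -> 218.9 285.1
(0.3184994420083243, -0.3015107062926854, 0.006) -> 292.0 285.7
```

View pics/w25.png

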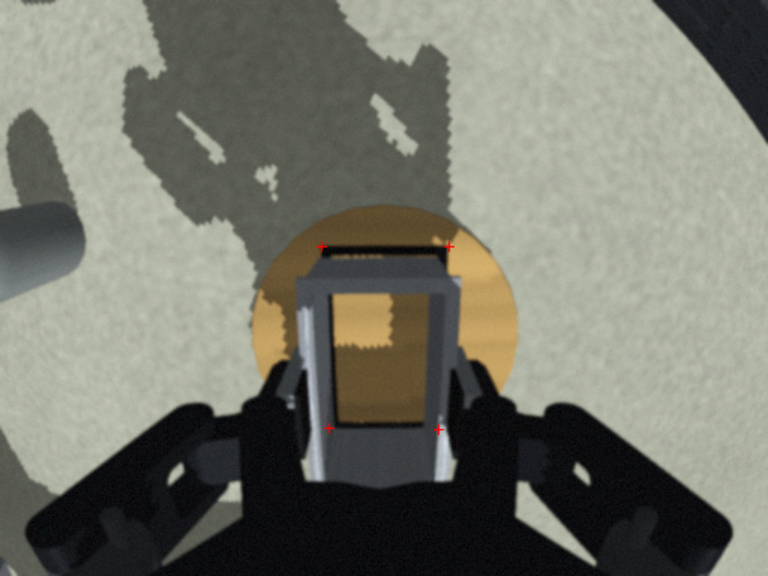

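arm_command:
  moves:
    - [[2,2,2],0,-1]
    - [[2,2,4],0,-1]
    - [[2,2,5],0,-1]
    - [[2,2,5],0,-1]
    - [[2,2,5],0,0.5]
    - [[2,2,5],0,1]
    - [[2,2,5],0,1]
    - [[2,2,5],0,1]
    - [[2,2,-35],0,1]
    - [[2,2,-75],0,1]
    - [[2,2,-115],0,1]
    - [[2,2,-115],0,1]

```text
time: 24.37
tcp_pos: [0.3638, -0.3205, 0.1501]
eef_rot: [0.003, 0.912, -0.409, 0.021]
force: [1.0, -0.8, 0.7]
finger_gap: 0.0852
```

```bash
python3 -c "
from h import *
x,y,a=.363,-.3155,-.845
go(.475,.106,.15,.03)
c=wshot('w26',rectpts(x,y,a,.076,.044,.046))
"
```

```text
t 24.37 pos [ 0.3638 -0.3205  0.1501] yaw -0.842 gap 0.0852 F [ 1.  -0.8  0.7] q [-0.98  0.04  1.94  0.02  1.13  1.43] tz [ 0.036 -0.021 -0.999]
shift mm [-244.  -367.    -5.1] turn -0.872
(0.40467715320235187, -0.3293208140479384, 0.046) -> 225.2 156.9
(0.37176642426665185, -0.3585249904773616, 0.046) -> 277.0 157.1
(0.3542335757333481, -0.2724750095226384, 0.046) -> 226.8 239.9
(0.3213228467976481, -0.3016791859520616, 0.046) -> 274.9 240.3
```

View pics/w26.png

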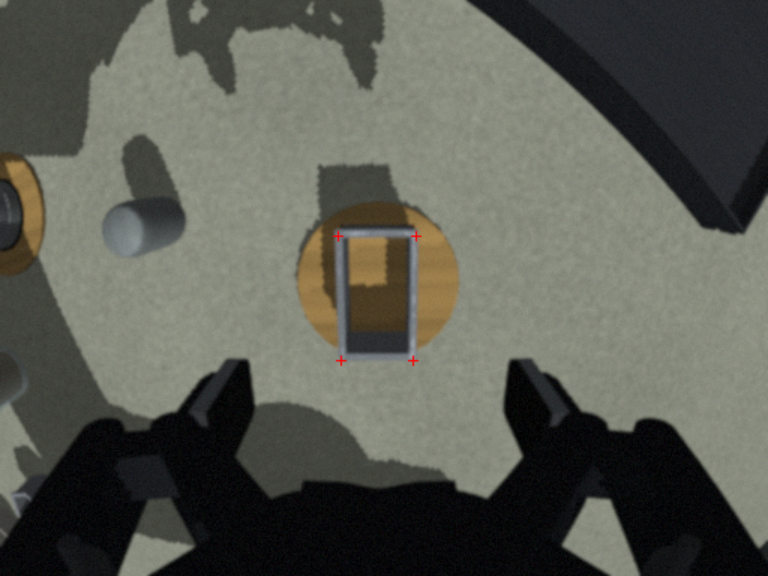

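arm_command:
  moves:
    - [[-244,-367,-5],-0.872,1]
    - [[-244,-367,-5],-0.872,1]
    - [[-244,-367,-5],-0.872,1]
    - [[-244,-367,-5],-0.872,1]
    - [[-244,-367,-5],-0.872,1]
    - [[-244,-367,-5],-0.872,1]
    - [[-244,-367,-5],-0.872,1]
    - [[-244,-367,-5],-0.872,1]
    - [[-244,-367,-5],-0.872,1]
    - [[-244,-367,-5],-0.872,1]
    - [[-244,-367,-5],-0.872,1]
    - [[-244,-367,-5],-0.872,1]

```text
time: 25.42
tcp_pos: [0.4738, 0.1112, 0.1467]
eef_rot: [0.009, 1.0, 0.017, 0.016]
force: [-0.9, -0.3, -0.3]
finger_gap: 0.0853
```

arm_command:
  moves:
    - [[0,0,0],0,1]
    - [[0,0,0],0,1]

```text
time: 25.58
tcp_pos: [0.4727, 0.1113, 0.1454]
eef_rot: [0.009, 1.0, 0.018, 0.015]
force: [0.2, -0.5, 0.4]
finger_gap: 0.0851
```

```bash
cat >> h.py <<'E'
def hexpts(x,y,a,D,z):
    R=D/np.sqrt(3)
    return [(x+R*np.cos(a+k*np.pi/3),y+R*np.sin(a+k*np.pi/3),z) for k in range(6)]
E
python3 -c "
from h import *
x,y,a=.475,.106,.03
go(x,y,.015,a)
c=wshot('w27',hexpts(x,y,a,.05,.04))
"
```

```text
t 25.58 pos [0.4727 0.1113 0.1454] yaw 0.035 gap 0.0851 F [ 0.2 -0.5  0.4] q [-0.    0.06  1.93 -0.02  1.12  1.54] tz [ 0.03  -0.017 -0.999]
shift mm [ -1.7   2.9 130.4] turn 0.005
(np.float64(0.5038545240526738), np.float64(0.10686589550581942), 0.04) -> 256.3 158.9
(np.float64(0.4886773745212745), np.float64(0.13142169859663438), 0.04) -> 227.1 175.5
(np.float64(0.45982285046860066), np.float64(0.130555803090815), 0.04) -> 227.7 207.5
(np.float64(0.4461454759473261), np.float64(0.10513410449418059), 0.04) -> 255.7 222.8
(np.float64(0.46132262547872543), np.float64(0.08057830140336561), 0.04) -> 284.0 207.5
(np.float64(0.4901771495313993), np.float64(0.08144419690918503), 0.04) -> 285.0 175.6
```

View pics/w27.png

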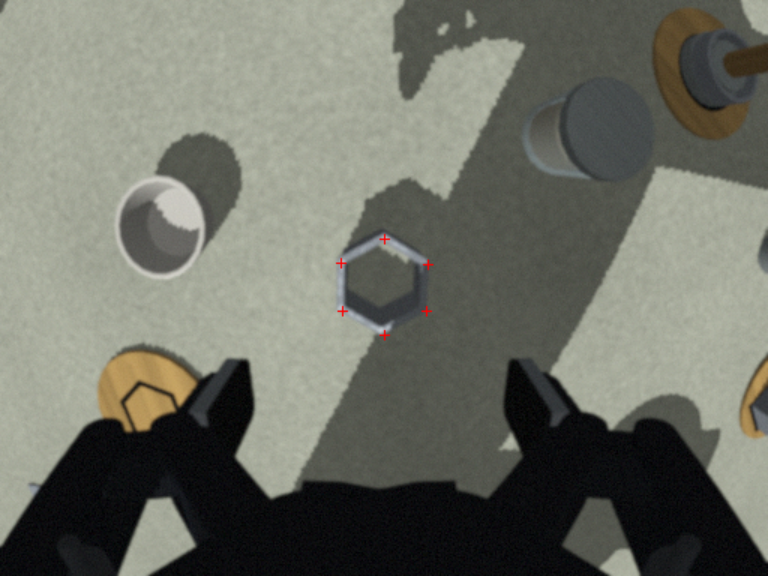

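arm_command:
  moves:
    - [[0,3,35],0,1]
    - [[-1,3,70],0,1]
    - [[-1,3,100],0,1]
    - [[-1,3,120],0,1]
    - [[-1,3,129],0,1]
    - [[-1,3,129],0,1]
    - [[-1,3,129],0,0.2]
    - [[-1,3,129],0,-1]
    - [[-1,3,129],0,-1]
    - [[-1,3,129],0,-1]
    - [[-1,3,129],0,-1]
    - [[-1,3,129],0,-1]

```text
time: 26.63
tcp_pos: [0.4777, 0.1052, 0.0188]
eef_rot: [0.009, 1.0, 0.017, 0.017]
force: [-1.9, -1.7, 6.5]
finger_gap: 0.0484
```

```bash
python3 -c "
from h import *
x,y,a=.475,.106,.03
go(.3555,.2855,.12,.18)
c=wshot('w28',hexpts(x,y,a,.05,.04))
"
```

```text
t 26.63 pos [0.4777 0.1052 0.0188] yaw 0.035 gap 0.0484 F [-1.9 -1.7  6.5] q [-0.01  0.29  1.98 -0.02  0.84  1.54] tz [ 0.034 -0.018 -0.999]
shift mm [-112.4 -182.4 -108.5] turn -0.145
(np.float64(0.5038545240526738), np.float64(0.10686589550581942), 0.04) -> 250.9 210.5
(np.float64(0.4886773745212745), np.float64(0.13142169859663438), 0.04) -> 196.4 240.2
(np.float64(0.45982285046860066), np.float64(0.130555803090815), 0.04) -> 200.5 292.5
(np.float64(0.4461454759473261), np.float64(0.10513410449418059), 0.04) -> 250.6 315.7
(np.float64(0.46132262547872543), np.float64(0.08057830140336561), 0.04) -> 300.6 292.1
(np.float64(0.4901771495313993), np.float64(0.08144419690918503), 0.04) -> 304.9 239.9
```

View pics/w28.png

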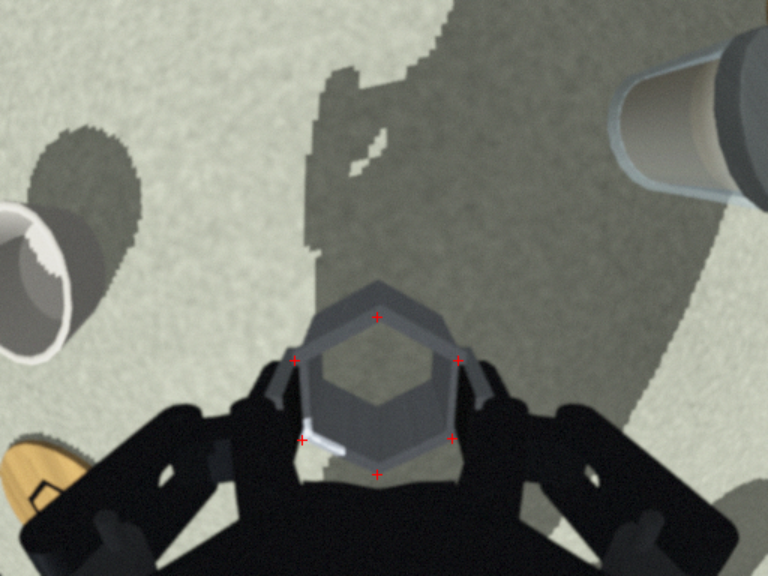

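arm_command:
  moves:
    - [[0,0,-20],0,-1]
    - [[0,0,-60],0,-1]
    - [[0,0,-95],0,-1]
    - [[-112,-182,-108],-0.145,-1]
    - [[-112,-182,-108],-0.145,-1]
    - [[-112,-182,-108],-0.145,-1]
    - [[-112,-182,-108],-0.145,-1]
    - [[-112,-182,-108],-0.145,-1]
    - [[-112,-182,-108],-0.145,-1]
    - [[-112,-182,-108],-0.145,-1]
    - [[-112,-182,-108],-0.145,-1]
    - [[-112,-182,-108],-0.145,-1]

```text
time: 27.68
tcp_pos: [0.3569, 0.2844, 0.12]
eef_rot: [0.011, 0.996, 0.089, 0.017]
force: [-0.3, -0.7, -1.7]
finger_gap: 0.0486
```

```bash
python3 -c "
from h import *
x,y,a=.3555,.2855,.18
go(.3565,.2855,.028,a)
c=wshot('w29',hexpts(x,y,a,.054,.006))
"
```

```text
t 27.68 pos [0.3569 0.2844 0.12  ] yaw 0.179 gap 0.0486 F [-0.3 -0.7 -1.7] q [ 0.43  0.04  2.01 -0.04  1.07  1.84] tz [ 0.035 -0.018 -0.999]
shift mm [-3.1 -3.3 91.9] turn -0.001
(np.float64(0.3861732107270738), np.float64(0.29108158971015635), 0.006) -> 247.5 158.9
(np.float64(0.36600280688103964), np.float64(0.3148545745603574), 0.006) -> 217.3 176.4
(np.float64(0.33532959615396585), np.float64(0.30927298485020105), 0.006) -> 218.4 209.7
(np.float64(0.3248267892729262), np.float64(0.2799184102898436), 0.006) -> 247.9 225.5
(np.float64(0.3449971931189603), np.float64(0.2561454254396425), 0.006) -> 277.1 209.3
(np.float64(0.3756704038460341), np.float64(0.2617270151497989), 0.006) -> 277.8 176.1
```

View pics/w29.png

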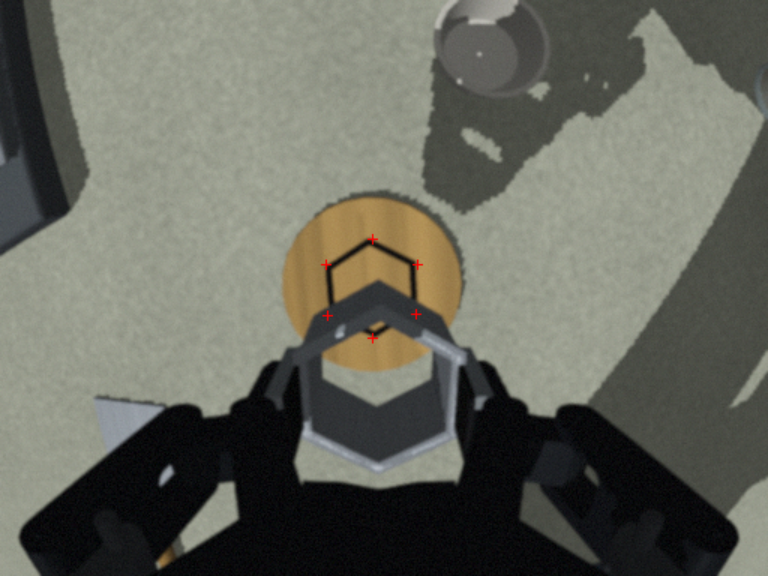

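arm_command:
  moves:
    - [[-1,-2,35],0,-1]
    - [[-2,-3,65],0,-1]
    - [[-3,-3,82],0,-1]
    - [[-3,-3,90],0,-1]
    - [[-3,-3,91],0,-1]
    - [[-3,-3,91],0,-1]

```text
time: 28.23
tcp_pos: [0.3575, 0.2844, 0.0289]
eef_rot: [0.011, 0.996, 0.088, 0.016]
force: [0.1, 0.6, -1.0]
finger_gap: 0.0487
```

```bash
python3 -c "
from h import *
x,y,a=.3555,.2855,.18
go(.3565,.2855,.0245,a)
c=wshot('w30',hexpts(x,y,a,.054,.006))
"
```

```text
t 28.23 pos [0.3575 0.2844 0.0289] yaw 0.176 gap 0.0487 F [ 0.1  0.6 -1. ] q [ 0.43  0.22  2.04 -0.04  0.86  1.85] tz [ 0.035 -0.018 -0.999]
shift mm [-0.9 -1.4  4.4] turn -0.004
(np.float64(0.3861732107270738), np.float64(0.29108158971015635), 0.006) -> 248.1 181.9
(np.float64(0.36600280688103964), np.float64(0.3148545745603574), 0.006) -> 203.2 207.8
(np.float64(0.33532959615396585), np.float64(0.30927298485020105), 0.006) -> 206.1 254.7
(np.float64(0.3248267892729262), np.float64(0.2799184102898436), 0.006) -> 248.9 275.8
(np.float64(0.3449971931189603), np.float64(0.2561454254396425), 0.006) -> 291.3 253.7
(np.float64(0.3756704038460341), np.float64(0.2617270151497989), 0.006) -> 293.4 206.9
```

View pics/w30.png

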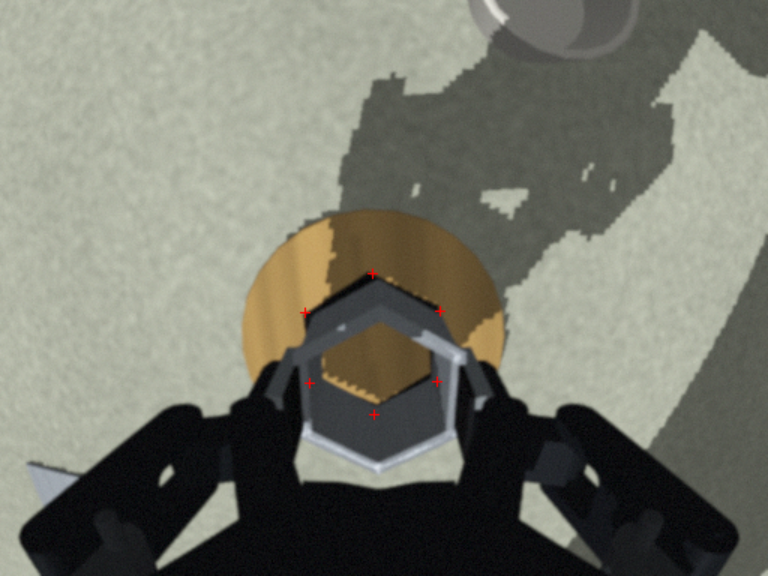

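arm_command:
  moves:
    - [[-1,-2,2],0,-1]
    - [[-1,-2,4],0,-1]
    - [[-1,-2,5],0,-1]
    - [[-1,-2,5],0,-1]
    - [[-1,-2,5],0,0.5]
    - [[-1,-2,5],0,1]
    - [[-1,-2,5],0,1]
    - [[-1,-2,5],0,1]
    - [[-1,-2,-35],0,1]
    - [[-1,-2,-75],0,1]
    - [[-1,-2,-115],0,1]
    - [[-1,-2,-115],0,1]

```text
time: 29.28
tcp_pos: [0.3568, 0.2911, 0.1522]
eef_rot: [0.008, 0.996, 0.088, 0.023]
force: [1.9, 0.4, 1.2]
finger_gap: 0.0853
```

```bash
python3 -c "
from h import *
x,y,a=.3555,.2855,.18
go(.3,.2,.2,a)
c=wshot('w31',hexpts(x,y,a,.05,.046))
for n in('scene','top'):
    p,d=read_camera(n);cv2.imwrite(f'pics/{n}31.png',p[:,:,::-1]);np.save(f'pics/{n}31.npy',d)
"
```

```text
t 29.28 pos [0.3568 0.2911 0.1522] yaw 0.177 gap 0.0853 F [1.9 0.4 1.2] q [ 0.45 -0.01  1.98 -0.03  1.13  1.86] tz [ 0.048 -0.012 -0.999]
shift mm [-69.8  80.7 -49.4] turn -0.003
(np.float64(0.38390112104358687), np.float64(0.29066813862051516), 0.046) -> 255.6 165.6
(np.float64(0.3652248211861478), np.float64(0.3126801616299606), 0.046) -> 226.9 182.3
(np.float64(0.33682370014256097), np.float64(0.3075120230094454), 0.046) -> 227.7 214.0
(np.float64(0.3270988789564131), np.float64(0.2803318613794848), 0.046) -> 255.7 228.9
(np.float64(0.3457751788138521), np.float64(0.25831983837003936), 0.046) -> 283.5 213.5
(np.float64(0.374176299857439), np.float64(0.26348797699055454), 0.046) -> 284.3 181.9
```

View pics/w31.png

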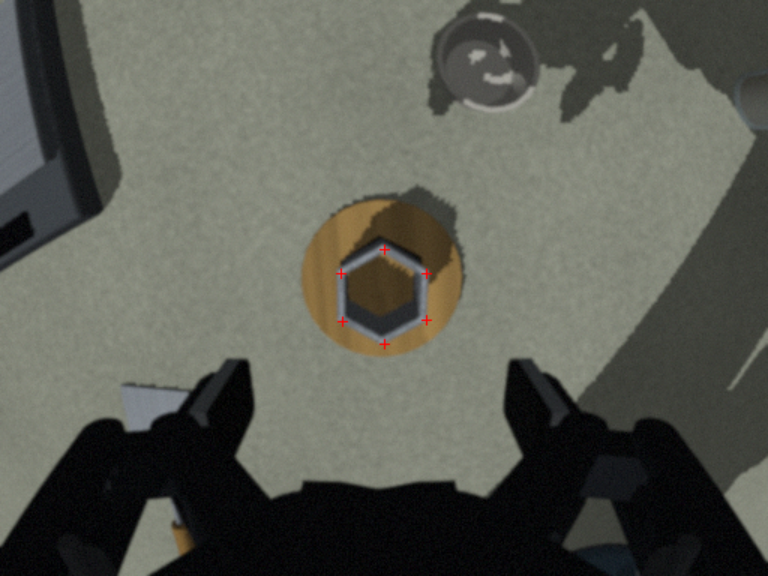

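View pics/top31.png

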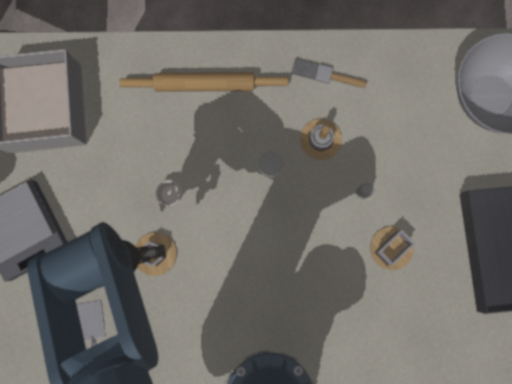

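```bash
python3 - <<'E'
from h import *
c=camera_model("top");d=np.load("pics/top31.npy");P=cloud(c,d);im=cv2.imread("pics/top31.png")
def circ(n,box,zr):
    u0,v0,u1,v1=box;Q=P[v0:v1,u0:u1].reshape(-1,3);Q=Q[(Q[:,2]>zr[0])&(Q[:,2]<zr[1])].astype(np.float32)
    q=np.ascontiguousarray(Q[:,:2]);R=cv2.minAreaRect(q);print(n,len(q),"mean",Q.mean(0).round(4),"rect",np.round(R[0],4),np.round(R[1],4),round(R[2],1))
circ("ring",(300,118,343,160),(.03,.06));circ("handle",(300,118,343,160),(.082,.12));circ("rectc",(368,222,416,272),(.035,.06));circ("jar",(255,148,286,182),(.07,.09))
a=im[110:165,290:350];b=im[220:275,362:422]
cv2.imwrite("pics/f.png",np.hstack([cv2.resize(k,None,fx=6,fy=6,interpolation=2) for k in(a,b)]))
s=cv2.imread("pics/scene31.png");cv2.imwrite("pics/fs.png",cv2.resize(s[130:265,130:400],None,fx=2.9,fy=2.9,interpolation=2))
E
```

```text
ring 246 mean [ 0.6444 -0.1401  0.0371] rect [ 0.6474 -0.142 ] [0.0565 0.0568] 83.3
handle 61 mean [ 0.6479 -0.1424  0.0935] rect [ 0.6489 -0.1426] [0.0182 0.0196] 86.0
rectc 229 mean [ 0.3625 -0.3182  0.0445] rect [ 0.3629 -0.3173] [0.0481 0.0799] 42.0
jar 418 mean [ 0.5719 -0.0082  0.0773] rect [ 0.572  -0.0078] [0.0537 0.055 ] 89.3
```

View pics/f.png

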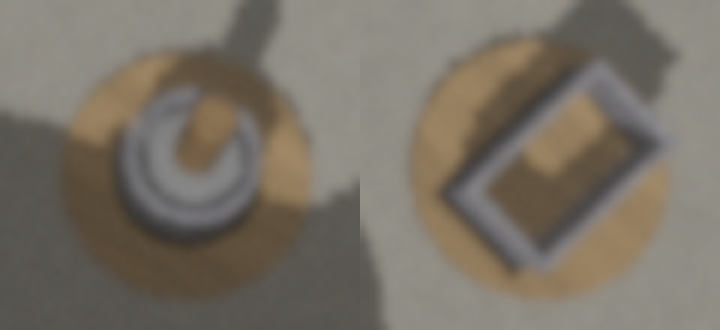

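View pics/fs.png

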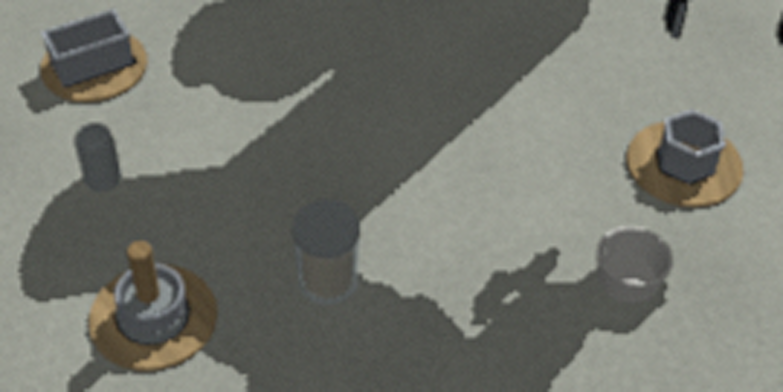

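```bash
python3 -c "
from rig import *
print(job_done(),state()['time'])"
```

```text
the job is handed in; nothing more can be done
the job is handed in; nothing more can be done
```

The shaping set is laid out and the job is handed in, at about 29.4 s of the 128 s allowed. The hand-in gave no verdict, so the figures below are from my last camera checks.

- **Tart press:** it stands on the round-outline board as disc, ring, then presser, built in that order.
  - The ring measured about 1 mm from the board centre as I measured it (0.647, -0.143).
  - The presser handle is about 2 mm from the board centre, upright, with its top at about 96 mm as it should be.
  - The disc was measured about 3 mm from the board centre, by the wrist camera, before the ring covered it.
- **Rectangular cutter:** it is on its board about 2 mm off centre and about 0.01 rad off the outline.
- **Hexagonal cutter:** it is on its board about 1–2 mm off and matching the outline in the wrist picture. The arm partly hid it from the top camera, so only the wrist and scene pictures confirm it.
- **Glass jar:** its measured place moved by less than 1 mm from the first picture to the last.
- **Gripper:** it was open and clear, about 15 cm up, when I handed in.

**Disagreements:**
- The cameras differed by 1–3 mm on positions along x. I put this down partly to the wrist camera also seeing the front walls of the parts.
- The tool drifted to about 0.05 rad of tilt over the run. The parts still sat flat when released.

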